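Check the rotor bearing of a bench rotor box

ROBOT

A 6-joint arm with a two-finger parallel gripper is mounted at the origin on a cart in front of the work surface, level with it; the furniture and walls round the work are solid. World frame = base frame: x ahead of the robot, y to its left, z up, the work surface at z = 0. Lengths are in mm, angles in rad, forces in N, time in s.
With the tool pointing down it reaches from about 250 to 725 mm from the base axis. Payload 9.7 kg.
Tool frame: the origin (TCP) lies midway between the tips of the shut fingers; the grasp point (between the pads) lies 19 mm behind it; y points along the fingers, x is the direction in which the jaws open and shut, and the axes are right-handed (so a half turn about y gives the same grasp; the last joint's range is limited). The gripper opens to 85 mm and grips with 20 to 120 N. Pads are 22 mm wide; open, the fingers measure 114 mm over their backs; the gripper's body (76 mm by 85 mm) begins 54 mm behind the grasp point. The pads swing forward as they close: fully open they stand 13 mm farther back than shut.
Start: joints at [-1.189, 0.087, 0.176, 1.66, 0, 1.571], TCP at [204.922, -510.396, 231.284] pointing down, gripper open.
Joint ranges: [-3.13, 3.13], [-0.85, 1.81], [-1.15, 1.24], [-2.2, 2.28], [-1.44, 1.52], [-3.14, 3.14]. Speed limits (rad/s): [2.22, 2.22, 2.57, 3.14, 3.14, 3.14].

INTERFACE

Orientations are given as a unit quaternion [x, y, z, w].
In Python, from plant import manip gives the robot as it stands. The module is installed in compiled form; this text tells all that it offers.
- The arm moves only by the shell command python3 -m inch 'ROWS' [OPENING] [FORCE]. ROWS is JSON, a list of rows, each a list of 4 numbers: the shift along the world's x, y, z in mm, then the turn about the world's z in rad. A call has 1 to 8 rows; each row shifts and turns the pose as measured when the row begins; what a row does not reach is not made up. A row lasts 1/12 s, in which the tool goes at most 41.7 mm and 7.16 degrees, less where a joint would pass 70% of its speed; a pose out of reach is approached as far as the arm can. A call is refused whole if a number of a shift passes 41.7 or a number of a turn 0.125, either way. A call with a gripper value outside its range is refused whole. OPENING is the closure, from 0 (fully open) to 1 (shut), set as the call begins (- or left out, the last holds). The fingers move at their own pace and stop on an object; FORCE is the grip in N (left out, the last holds). Time passes only in rows, so rows that do not move let the fingers close. It gives the time, the measured TCP pose, the force and the opening at its end, in the units of the state.
- manip.observe(): the state, without advancing time (a new reading comes with each control period).
- manip.camera(name): name is "scene" or "top" or "wrist"; returns the picture (384x512x3 uint8, blue, green, red); there is no depth.
- manip.camera_model(name): a dict with "intrinsics" (3x3 intrinsics, pixels), "world_from_camera" (4x4, takes a point from camera to world coordinates). Camera axes: x right, y down, z forward; pixel columns grow to the right and rows downward; lengths in mm; the calibration is good to about 2 mm. A picture is of the moment at which its call begins: read the wrist's pose just before it. camera_model takes no time and is no camera call; for the wrist camera it gives the pose at the moment of the call.
- manip.hand_in(): hands the job in, once; it reports no verdict.
Trained networks look in the newest picture that a camera, given by its name, has taken for a name from the list of things; names that differ only in an ending like _2 or _b are one class to them, and where a whole thing is asked for, a point or a joint stands for the part that bears it (a point fixed in the world has none). Each returns a list of dicts, best first, with "p" (0 to 1); they miss things now and then, are a little off and sometimes report something else, mostly with a low value. They report only what shows in the picture. A call takes as long as a camera call.
- manip.look_for(thing, camera): "point" ([x, y, z] in mm, in the coordinates of the camera as it stood for that picture, good to about 4 mm: the middle of the surface that is visible of it).
- manip.outline_of(thing, camera): "pixels" (384x512 bool, what is visible of it).
- manip.spot_point(thing, camera): "point" ([x, y, z] in mm, in the coordinates of the camera as it stood for that picture, good to about 4 mm: a listed point, or the origin of a listed thing).
The state is a dict: "time": time; "qpos": joint angles; "joint_vel": joint speeds; "effort": joint torques, N m; "position": TCP position; "tool_rot": TCP orientation; "force": force on the tool from outside, world axes, zero at the start; "wrist_torque": the same for the moment, N m; "width": finger opening in mm.
Only numpy, scipy, OpenCV 4.12 (cv2) and the standard library are available. Lean on these libraries where they do the work, as an engineer would, in place of code of your own. Each camera call takes 0.05 s, during which the arm holds its last target.

TASK

The rotor box is due for its bearing check: first clear everything that lies on its lid into the blue tray. Then reach under the front edge of the lid, push the hidden sprung catch to the left and lift the lid past it, swing the lid right back until it stands nearly upright, and rock the rotor by its blue knob fully to the left stop and then fully to the right stop, twice over, to feel for play. Finally swing the lid down and press it shut so that the catch snaps home, with the things still in the tray and the beaker and the marker beside the work left where they are.

Things in the scene. Friction and masses are not known exactly. Their poses are not given: they have to be found in the camera images.
- rotor_box: white bench rotor box, fixed, housing 170 (x) x 210 (y) x 120 mm high, open on top under its lid; origin at the centre of its underside on the bench; its x axis points to its rear (away from the robot), y to its left, z up. Its yaw is within 0.2 rad of the room's
- lid (a joint): lid angle, rad: 0 shut (lying level), 1.5 fully open at its stop. Its hinge is stiff (0.6 N m of friction): it stays wherever it is left and needs 4 to 6 N at the front to move. While the catch is home the lid cannot rise more than about 0.02 rad
- lid_lip (a point): middle of the lower front edge of the lid's lip, 210 mm from the hinge axis and 110 mm above the bench when shut; moves with the lid. The lid overhangs the housing front by 40 mm like a visor; the lip, 7 mm thick, hangs 12 mm below its underside along the front edge, over the middle 200 mm
- lid_hinge (a point): middle of the hinge axis, 85 mm behind the box's centre, 120 mm above the bench, along the box's y; turns with the lid. White lid 210 x 220 mm, 12 mm thick, 0.3 kg; shut, its underside is 2 mm and its top 14 mm above the axis (134 mm above the bench)
- catch (a joint): sideways travel of the safety catch, m: 0 home, 0.018 at its stop, growing to the box's left. Pushed at least 0.009 it frees the lid; a spring returns it (2 N at home, 6 N at the stop). It rides on the lid: hold it aside until the lid has risen 0.1 rad. When the lid is pressed down (8 to 12 N on its front) a ramp pushes the catch aside and it snaps home by itself
- catch_tab (a point): centre of the catch's red tab, a plate 18 (x) x 6 (y) x 36 mm (z) under the lid, centred 14 mm behind the lip's front face, half-way along it; lower end 79 mm above the bench with the lid shut. Left and right of it the space under the lid is free back to the housing front, 40 mm behind the lip's front face. Push its right-hand face to the left; moves with catch and lid
- rotor (a joint): rock of the rotor in its bearing, rad: 0 upright, positive when the knob leans to the box's left (+y); stops at +0.12 and -0.12 (about 7 mm of travel at the knob each way). A weak spring (about 1 N at the knob) centres it when it is let go. It counts as at a stop beyond 0.085 either way
- rotor_knob (a point): centre of the blue ball knob, 30 mm in diameter, on top of the rotor's spindle, 94 mm above the bench and 60 mm above the rocking axis; the rotor disc, 96 mm across, lies 24 mm and more below this point; the knob is 25 mm in front of the middle of the box
- tray: blue open tray, fixed, 180 (x) x 240 (y) x 18 mm high, walls and floor 5 mm; origin at the centre of its underside
- carton_red_mid (a point): centre of a white and red carton, 34 x 82 x 30 mm, long side along its y; may be absent
- carton_amber_mid (a point): centre of a white and amber carton, 30 x 66 x 22 mm, long side along its y; may be absent
- tape_mid (a point): centre of a yellow tape roll lying flat, 59 mm in diameter, 19 mm high; may be absent
- blue_cap_mid (a point): centre of a blue screw cap lying open side up, 50 mm in diameter, 30 mm high; may be absent
- beaker_mid (a point): centre of a small glass beaker, 46 x 50 x 58 mm, a bystander
- marker_mid (a point): centre of a blue marker pen lying on the bench in front of the box, 11 x 138 x 12 mm, long side along its y, a bystander

How it is judged (in metres and radians):
On the way, in this order (a step that is already met when the one before it is completed fails the run):
1. everything from the lid lies in the tray (x of carton_red_mid in the frame of tray between -0.085 and 0.085 m and y of carton_red_mid in the frame of tray between -0.115 and 0.115 m and z of each of carton_red_mid, carton_amber_mid, tape_mid, blue_cap_mid in the frame of tray below 0.055 m and x of carton_amber_mid in the frame of tray between -0.085 and 0.085 m and y of carton_amber_mid in the frame of tray between -0.115 and 0.115 m and x of tape_mid in the frame of tray between -0.085 and 0.085 m and y of tape_mid in the frame of tray between -0.115 and 0.115 m and x of blue_cap_mid in the frame of tray between -0.085 and 0.085 m and y of blue_cap_mid in the frame of tray between -0.115 and 0.115 m and value of joint lid below 0.03 rad), for 0.2 s.
2. the catch is held aside while the lid rises (value of joint catch above 0.006 m and value of joint lid between 0.03 and 0.3 rad).
3. the lid stands nearly upright (beyond 1.3 rad) (value of joint lid above 1.3 rad), for 0.2 s.
4. the rotor is rocked to its left stop (value of joint rotor above 0.085 rad), for 0.05 s.
5. then to its right stop (value of joint rotor below -0.085 rad), for 0.05 s.
6. to the left stop again (value of joint rotor above 0.085 rad), for 0.05 s.
7. and to the right stop again (value of joint rotor below -0.085 rad), for 0.05 s.
At the end, for the whole second after the job is handed in: the lid is shut (within 0.022 rad) with its catch home (within 4 mm), the rotor is let go and upright within 0.03 rad, and every thing that lay on the lid lies in the tray (its centre inside the tray's walls) (x of carton_red_mid in the frame of tray between -0.085 and 0.085 m and y of carton_red_mid in the frame of tray between -0.115 and 0.115 m and z of each of carton_red_mid, carton_amber_mid, tape_mid, blue_cap_mid in the frame of tray below 0.055 m and x of carton_amber_mid in the frame of tray between -0.085 and 0.085 m and y of carton_amber_mid in the frame of tray between -0.115 and 0.115 m and x of tape_mid in the frame of tray between -0.085 and 0.085 m and y of tape_mid in the frame of tray between -0.115 and 0.115 m and x of blue_cap_mid in the frame of tray between -0.085 and 0.085 m and y of blue_cap_mid in the frame of tray between -0.115 and 0.115 m and value of joint lid below 0.022 rad and value of joint catch below 0.004 m and value of joint rotor between -0.03 and 0.03 rad); the robot touches nothing.
It fails at once if the beaker or the marker is pushed aside by more than 30 mm (distance of any of beaker_mid, marker_mid from where it was at the start of the episode above 0.03 m).
Of carton_red, carton_amber, tape, blue_cap only 3 to 4 are there at a start; the rules pass over those that are not, and their reading is None.
At some moment in a run one of carton_red, carton_amber, tape, blue_cap may be knocked a few centimetres aside while the robot is not near it.
Once in a run the grip may slacken for a moment while it holds something.
It also fails if it takes over 210 s, if anything falls off the work surface, if the arm or the gripper's body presses on something with over 40 N, if the wrist force passes 120 N, or if a joint passes its speed limit or range.

## Working session

There is one attempt and no reset: what is moved stays moved. The work goes in short steps, Python scripts to look and compute and a shell command to move; the robot and the scene stay as the last step left them, time stands still between calls to the robot, and variables do not carry over. Pictures are saved under pics/ and viewed, and the job is handed in when it is done.

```bash
ls; mkdir -p pics; cat > h.py <<'E'
import numpy as np, cv2
from plant import manip
def snap(cam,name):
    im=manip.camera(cam); M=manip.camera_model(cam); cv2.imwrite(f'pics/{name}.png',im); return im,M
def w(M,p):
    return (np.array(M["world_from_camera"])@np.r_[p,1])[:3]
def pix(M,P):
    c=np.linalg.inv(np.array(M["world_from_camera"]))@np.r_[P,1]; u=np.array(M["intrinsics"])@c[:3]; return u[:2]/u[2]
def ray(M,u,v,z):
    T=np.array(M["world_from_camera"]); d=T[:3,:3]@np.linalg.inv(np.array(M["intrinsics"]))@np.array([u,v,1.]); o=T[:3,3]
    return o+d*(z-o[2])/d[2]
E
python3 - <<'E'
from h import *
s=manip.observe(); print({k:np.round(v,3) for k,v in s.items()})
for c in ("scene","top"):
    im,M=snap(c,c+"0")
    for t in ["rotor_box","lid_lip","lid_hinge","tray","carton_red_mid","carton_amber_mid","tape_mid","blue_cap_mid","beaker_mid","marker_mid","catch_tab"]:
        r=manip.spot_point(t,c)
        print(c,t,[(round(d["p"],2),np.round(w(M,d["point"])).tolist()) for d in r[:2]])
E
```

```text
pics
{'time': np.float64(0.0), 'qpos': array([-1.189,  0.087,  0.175,  1.66 ,  0.   ,  1.571]), 'joint_vel': array([ 0.001, -0.001, -0.001,  0.   ,  0.001,  0.001]), 'effort': array([ 0.0000e+00, -5.2039e+01,  4.6480e+01,  1.6000e-02, -0.0000e+00,
       -0.0000e+00]), 'position': array([ 204.847, -510.172,  230.563]), 'tool_rot': array([-0.586,  0.396, -0.396,  0.586]), 'force': array([-0.033, -0.104, -0.097]), 'wrist_torque': array([ 0.012, -0.021,  0.028]), 'width': np.float64(85.639)}
scene rotor_box [(0.82, [597.0, 147.0, 1.0])]
scene lid_lip [(0.59, [477.0, 131.0, 106.0])]
scene lid_hinge [(0.85, [682.0, 152.0, 123.0])]
scene tray [(0.72, [467.0, -216.0, -4.0])]
scene carton_red_mid []
scene carton_amber_mid [(0.51, [637.0, 89.0, 147.0])]
scene tape_mid [(0.45, [540.0, 94.0, 147.0])]
scene blue_cap_mid [(0.54, [625.0, 209.0, 153.0])]
scene beaker_mid [(0.67, [412.0, -455.0, 31.0])]
scene marker_mid [(0.42, [366.0, 36.0, 11.0])]
scene catch_tab []
top rotor_box [(0.81, [597.0, 150.0, -3.0])]
top lid_lip [(0.87, [467.0, 140.0, 113.0])]
top lid_hinge [(0.93, [680.0, 157.0, 123.0]), (0.41, [597.0, 150.0, -3.0])]
top tray [(0.75, [465.0, -219.0, 2.0])]
top carton_red_mid []
top carton_amber_mid [(0.71, [639.0, 92.0, 146.0])]
top tape_mid [(0.84, [542.0, 91.0, 142.0]), (0.27, [624.0, 209.0, 149.0])]
top blue_cap_mid [(0.73, [540.0, 91.0, 140.0]), (0.62, [626.0, 209.0, 151.0])]
top beaker_mid [(0.55, [416.0, -453.0, 30.0])]
top marker_mid [(0.62, [365.0, 33.0, 10.0])]
top catch_tab []
```

View pics/scene0.png

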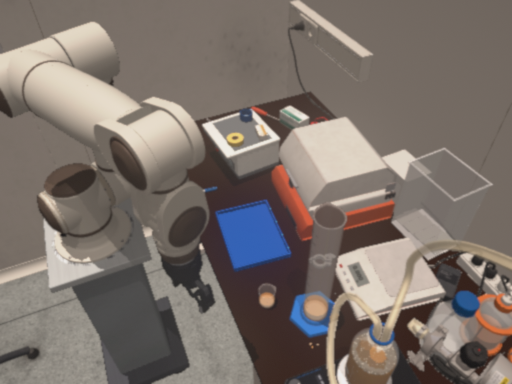

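View pics/top0.png

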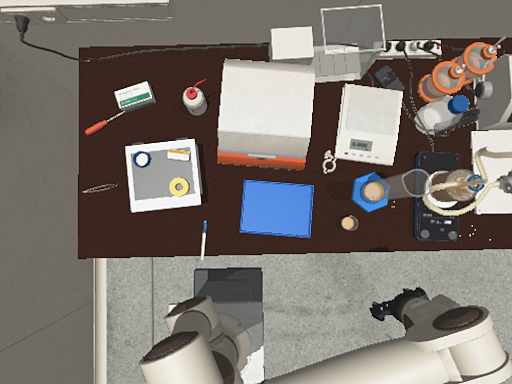

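Scene shows box with cap, tape and amber on the lid (top px ~143,160 / 179,187 / 178,155); no red carton. Zooming in.

```bash
python3 - <<'E'
from h import *
from scipy.spatial.transform import Rotation as R
s=manip.observe(); print(R.from_quat(s["tool_rot"]).as_matrix().round(3))
im=cv2.imread('pics/top0.png'); cv2.imwrite('pics/top0z.png',cv2.resize(im[120:270,70:320],None,fx=3.2,fy=3.2,interpolation=cv2.INTER_CUBIC))
M=manip.camera_model("top")
manip.camera("top")
for t in ["lid","tray","rotor_box","carton_red","carton_amber","tape","blue_cap"]:
    for d in manip.outline_of(t,"top")[:2]:
        m=d["pixels"].astype(np.uint8); ys,xs=np.nonzero(m)
        z={"lid":134,"tray":18,"rotor_box":134,"carton_amber":156,"tape":153,"blue_cap":164,"carton_red":164}[t]
        r=cv2.minAreaRect(np.c_[xs,ys].astype(np.float32)); b=cv2.boxPoints(r)
        print(t,round(d["p"],2),m.sum(),[np.round(ray(M,*p,z)[:2]).tolist() for p in b], ray(M,*r[0],z).round())
E
```

```text
[[ 0.373  0.     0.928]
 [-0.928 -0.     0.373]
 [ 0.    -1.     0.   ]]
lid 0.88 4065 [[676.0, 266.0], [694.0, 41.0], [480.0, 22.0], [461.0, 244.0]] [577. 143. 134.]
tray 0.57 3597 [[392.0, -90.0], [570.0, -108.0], [544.0, -348.0], [367.0, -327.0]] [ 468. -218.   18.]
tray 0.36 201 [[648.0, 155.0], [681.0, 149.0], [667.0, 75.0], [634.0, 81.0]] [658. 115.  18.]
rotor_box 0.59 4165 [[681.0, 267.0], [701.0, 36.0], [481.0, 15.0], [461.0, 244.0]] [580. 140. 134.]Traceback (most recent call last):
  File "<stdin>", line 8, in <module>
ValueError: it knows: beaker_mid, blue_cap_mid, carton_amber_mid, carton_red_mid, catch, catch_tab, lid, lid_hinge, lid_lip, marker_mid, rotor, rotor_box, rotor_knob, tape_mid, tray
```

View pics/top0z.png

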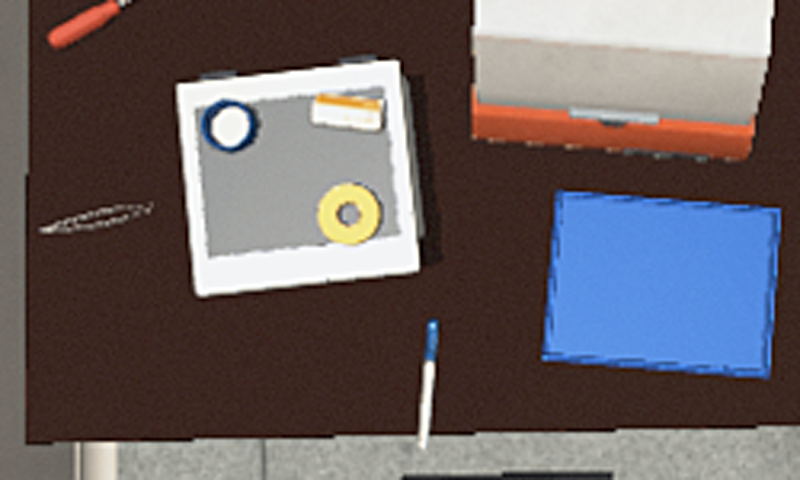

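```bash
python3 - <<'E'
from h import *
for c in ("top","scene"):
  M=manip.camera_model(c); manip.camera(c); print(c,np.array(M["world_from_camera"])[:3,3].round())
  for t in ["carton_red_mid","carton_amber_mid","tape_mid","blue_cap_mid","marker_mid"]:
    for d in manip.outline_of(t,c)[:2]:
        m=d["pixels"].astype(np.uint8); ys,xs=np.nonzero(m)
        z={"carton_amber_mid":156,"tape_mid":153,"blue_cap_mid":164,"carton_red_mid":164,"marker_mid":12}[t]
        r=cv2.minAreaRect(np.c_[xs,ys].astype(np.float32)); b=cv2.boxPoints(r)
        print(t,round(d["p"],2),m.sum(),[np.round(ray(M,*p,z)[:2]).tolist() for p in b], ray(M,*r[0],z).round())
M=manip.camera_model("top")
for z in (0,100,200): print(z,[ray(M,*p,z).round().tolist() for p in [(218,163),(224,60),(218,150),(305,168)]])
E
```

```text
top [ 443. -126. 1404.]
tape_mid 0.75 279 [[521.0, 129.0], [575.0, 111.0], [554.0, 53.0], [501.0, 72.0]] [538.  91. 153.]
blue_cap_mid 0.46 230 [[650.0, 229.0], [649.0, 177.0], [602.0, 177.0], [604.0, 229.0]] [626. 203. 164.]
blue_cap_mid 0.32 4106 [[669.0, 259.0], [690.0, 38.0], [480.0, 16.0], [460.0, 235.0]] [574. 137. 164.]
marker_mid 0.67 74 [[311.0, 46.0], [430.0, 31.0], [428.0, 22.0], [310.0, 36.0]] [370.  34.  12.]
scene [  153. -1027.  1056.]
carton_amber_mid 0.71 152 [[623.0, 123.0], [661.0, 131.0], [645.0, 38.0], [608.0, 31.0]] [634.  80. 156.]
carton_amber_mid 0.19 27 [[370.0, -108.0], [392.0, -118.0], [388.0, -130.0], [366.0, -120.0]] [ 379. -119.  156.]
tape_mid 0.52 196 [[523.0, 128.0], [575.0, 105.0], [547.0, 36.0], [497.0, 59.0]] [535.  81. 153.]
blue_cap_mid 0.55 133 [[613.0, 228.0], [654.0, 209.0], [626.0, 144.0], [587.0, 162.0]] [620. 185. 164.]
marker_mid 0.44 149 [[697.0, 305.0], [742.0, 313.0], [722.0, 207.0], [679.0, 201.0]] [710. 255.  12.]
0 [[629.0, -19.0, 0.0], [995.0, -47.0, 0.0], [674.0, -20.0, 0.0], [604.0, -321.0, 0.0]]
100 [[615.0, -27.0, 100.0], [955.0, -53.0, 100.0], [658.0, -28.0, 100.0], [593.0, -307.0, 100.0]]
200 [[602.0, -34.0, 200.0], [916.0, -58.0, 200.0], [641.0, -35.0, 200.0], [581.0, -293.0, 200.0]]
```

```bash
python3 -m inch '[[18,32,12,-0.02],[18,32,12,-0.02],[18,32,12,-0.02],[18,32,12,-0.02],[18,32,12,-0.02],[18,32,12,-0.02],[18,32,12,-0.02],[18,32,12,-0.02]]' 0; python3 -m inch '[[18,32,0,-0.02],[18,32,0,-0.02],[18,32,0,-0.02],[18,32,0,-0.02],[18,32,0,-0.02],[18,32,0,-0.02],[18,32,0,-0.02],[0,0,0,0]]'
```

```text
time: 2.67
position: [348.2, -247.3, 326.1]
tool_rot: [-0.547, 0.448, -0.445, 0.549]
force: [1.2, -0.7, -0.6]
width: 85.2
time: 3.33
position: [479.9, -6.0, 330.4]
tool_rot: [-0.512, 0.484, -0.486, 0.517]
force: [0.1, 0.5, 0.0]
width: 85.0
```

```bash
python3 -m inch '[[10,30,0,0],[10,30,0,0],[10,30,0,0],[0,8,0,0],[0,0,0,0],[0,0,0,0]]'; python3 - <<'E'
from h import *
from scipy.spatial.transform import Rotation as R
s=manip.observe(); print(R.from_quat(s["tool_rot"]).as_matrix().round(3)); print(np.round(s["qpos"],3), s["position"])
im,M=snap("wrist","w1"); print(np.array(M["world_from_camera"]).round(2))
for t in ["lid_lip","lid_hinge","carton_red_mid","carton_amber_mid","tape_mid","blue_cap_mid"]:
    print(t,[(round(d["p"],2),np.round(w(M,d["point"])).tolist()) for d in manip.spot_point(t,"wrist")[:2]])
for t in ["carton_red_mid","carton_amber_mid","tape_mid","blue_cap_mid"]:
    for d in manip.outline_of(t,"wrist")[:2]:
        m=d["pixels"].astype(np.uint8); ys,xs=np.nonzero(m)
        z={"carton_amber_mid":156,"tape_mid":153,"blue_cap_mid":164,"carton_red_mid":164,"marker_mid":12}[t]
        r=cv2.minAreaRect(np.c_[xs,ys].astype(np.float32)); b=cv2.boxPoints(r)
        print(t,round(d["p"],2),m.sum(),[np.round(ray(M,*p,z)[:2]).tolist() for p in b], ray(M,*r[0],z).round())
E
```

```text
time: 3.83
position: [514.0, 65.5, 329.8]
tool_rot: [-0.52, 0.476, -0.465, 0.535]
force: [0.3, -0.5, -0.1]
width: 85.3
[[ 0.114  0.003  0.993]
 [-0.993  0.026  0.114]
 [-0.026 -1.     0.006]]
[0.113 0.066 0.349 1.848 0.026 3.14 ] [514.00352758  65.49106847 329.81212028]
[[ 1.1000e-01 -9.5000e-01 -2.8000e-01  5.8497e+02]
 [-9.9000e-01 -1.2000e-01 -1.0000e-02  7.0270e+01]
 [-3.0000e-02  2.8000e-01 -9.6000e-01  4.7349e+02]
 [ 0.0000e+00  0.0000e+00  0.0000e+00  1.0000e+00]]
lid_lip [(0.96, [475.0, 137.0, 105.0])]
lid_hinge [(0.76, [679.0, 154.0, 121.0])]
carton_red_mid []
carton_amber_mid [(0.64, [641.0, 97.0, 152.0]), (0.42, [595.0, 151.0, 5.0])]
tape_mid [(0.85, [536.0, 93.0, 143.0])]
blue_cap_mid [(0.6, [629.0, 208.0, 150.0])]
carton_red_mid 0.48 27304 [[468.0, 262.0], [664.0, 245.0], [680.0, 48.0], [490.0, 25.0]] [584. 145. 164.]
carton_amber_mid 0.78 2090 [[624.0, 130.0], [656.0, 123.0], [647.0, 56.0], [614.0, 62.0]] [636.  93. 156.]
tape_mid 0.75 1843 [[545.0, 134.0], [576.0, 84.0], [528.0, 52.0], [494.0, 103.0]] [537.  93. 153.]
blue_cap_mid 0.76 2251 [[617.0, 243.0], [656.0, 216.0], [631.0, 166.0], [590.0, 192.0]] [624. 204. 164.]
```

View pics/w1.png

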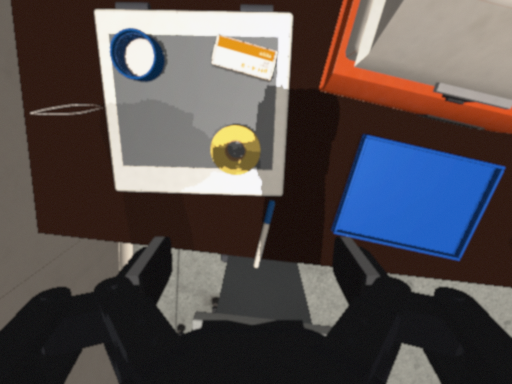

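```bash
python3 -m inch '[[15,4,-10,0.12],[15,4,-10,0.12],[15,4,-10,0.12],[15,4,-10,0.12],[15,4,-10,0.12],[15,4,-10,0.12],[15,4,-10,0.12],[15,0,-10,0.12]]' 0.25;python3 -m inch '[[4,0,-5,0.12],[0,0,-5,0.12],[0,0,-5,0.11],[0,0,0,0],[0,0,0,0]]'; cat >> h.py <<'E'
from scipy.spatial.transform import Rotation as R
def st():
    s=manip.observe(); m=R.from_quat(s["tool_rot"]).as_matrix()
    print("t",round(s["time"],2),"pos",s["position"].round(1),"jaw",round(float(np.arctan2(m[1,0],m[0,0])),3),"ydir",m[:,1].round(3),"q",s["qpos"].round(2),"F",s["force"].round(1),"w",round(s["width"],1))
    return s
E
python3 -c "
from h import *
st()"
```

```text
time: 5.05
position: [637.4, 94.5, 251.5]
tool_rot: [-0.681, 0.169, -0.155, 0.695]
force: [0.1, -0.6, -0.7]
width: 63.9
time: 5.47
position: [643.8, 94.7, 229.2]
tool_rot: [-0.701, 0.044, -0.022, 0.711]
force: [-0.5, -0.2, 0.6]
width: 64.1
t 5.47 pos [643.8  94.7 229.2] jaw -0.094 ydir [-0.03   0.015 -0.999] q [0.14 0.38 0.51 1.74 0.02 1.8 ] F [-0.5 -0.2  0.6] w 64.1
```

```bash
python3 -m inch '[[-2,0,-25,-0.05],[-2,0,-25,0],[-1,0,-20,0],[0,0,-10,0],[0,0,0,0]]' 
python3 -c "
from h import *
s=st()
im,M=snap('wrist','w2')
for t in ['carton_amber_mid']:
    print(t,[(round(d['p'],2),np.round(w(M,d['point'])).tolist()) for d in manip.spot_point(t,'wrist')[:2]])
"
```

```text
time: 5.88
position: [639.1, 94.7, 150.0]
tool_rot: [-0.699, 0.067, -0.049, 0.71]
force: [-0.4, -1.0, -0.3]
width: 64.1
t 5.88 pos [639.1  94.7 150. ] jaw -0.165 ydir [-0.024  0.018 -1.   ] q [0.14 0.33 0.3  1.56 0.02 1.87] F [-0.4 -1.  -0.3] w 64.1
carton_amber_mid [(0.58, [643.0, 100.0, 152.0])]
```

View pics/w2.png

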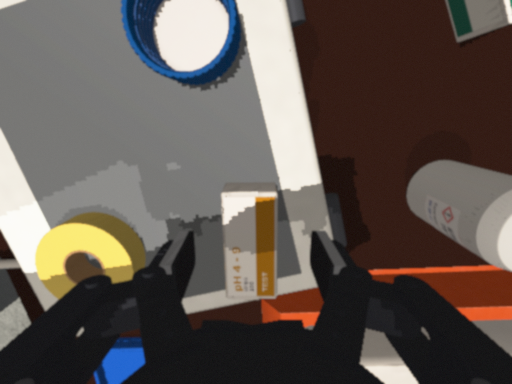

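```bash
python3 -m inch '[[0,3,-10,0],[0,0,-5,0],[0,0,0,0]]'; python3 -m inch '[[0,0,0,0],[0,0,0,0],[0,0,0,0],[0,0,0,0],[0,0,0,0],[0,0,0,0]]' 1 40;  python3 -m inch '[[0,0,10,0],[0,0,25,0],[0,0,30,0],[0,0,30,0],[0,0,0,0]]'
```

```text
time: 6.23
position: [641.7, 98.4, 140.3]
tool_rot: [-0.698, 0.065, -0.053, 0.711]
force: [-0.2, -0.8, 0.3]
width: 63.7
time: 6.73
position: [642.5, 98.6, 142.3]
tool_rot: [-0.698, 0.064, -0.054, 0.711]
force: [1.1, 1.0, 0.7]
width: 29.6
time: 7.15
position: [640.0, 98.1, 240.9]
tool_rot: [-0.699, 0.065, -0.052, 0.711]
force: [-0.1, 0.1, 1.0]
width: 29.1
```

```bash
python3 -m inch '[[-32,-10,0,0],[-32,-10,0,0],[-32,-10,0,0],[-25,-30,0,0],[-20,-35,0,0],[-15,-37,0,0],[-10,-40,0,0],[-10,-40,0,0]]';  python3 -m inch '[[-5,-30,-30,0],[0,-10,-35,0],[0,0,-35,0],[0,0,-35,0],[0,0,-30,0],[0,0,0,0]]'
```

```text
time: 7.82
position: [459.2, -112.5, 241.8]
tool_rot: [-0.699, 0.061, -0.049, 0.711]
force: [1.0, -0.3, 0.0]
width: 29.0
time: 8.32
position: [451.4, -162.1, 79.5]
tool_rot: [-0.7, 0.06, -0.057, 0.709]
force: [-1.3, 0.5, -1.2]
width: 28.7
```

```bash
python3 -m inch '[[0,6,-25,0],[0,6,-25,0],[0,2,-10,0],[0,0,0,0]]';  python3 -c "
from h import *
s=st()
im,M=snap('scene','s2'); im,M=snap('wrist','w3')"
```

```text
time: 8.65
position: [453.3, -148.5, 23.9]
tool_rot: [-0.701, 0.058, -0.059, 0.708]
force: [-1.2, 0.3, 0.2]
width: 29.1
t 8.65 pos [ 453.3 -148.5   23.9] jaw -0.166 ydir [ 0.002  0.011 -1.   ] q [-0.32 -0.06 -0.38  1.26  0.01  1.41] F [-1.2  0.3  0.2] w 29.1
```

View pics/w3.png

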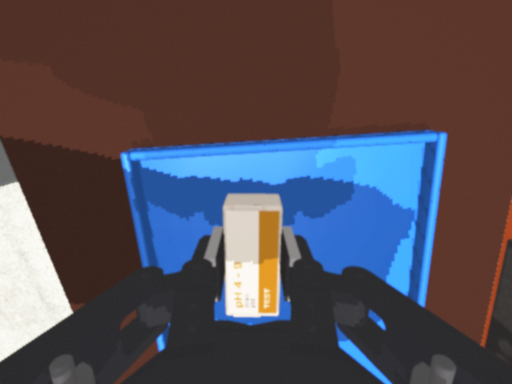

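```bash
python3 -m inch '[[0,0,-5,0],[0,0,-4,0],[0,0,0,0]]'; python3 -m inch '[[0,0,0,0],[0,0,0,0],[0,0,0,0],[0,0,25,0],[0,0,35,0],[5,20,40,0],[5,30,40,0],[10,30,40,0]]' 0 ; python3 -m inch '[[10,40,20,0],[10,40,20,0],[10,40,0,0],[10,40,0,0],[10,20,0,0],[0,0,0,0]]'; python3 -c "
from h import *
s=st()
im,M=snap('top','t4')
for t in ['carton_amber_mid','tape_mid','blue_cap_mid']:
    print(t,[(round(d['p'],2),np.round(w(M,d['point'])).tolist()) for d in manip.spot_point(t,'top')[:2]])
im,M=snap('wrist','w4')
for t in ['carton_amber_mid','tape_mid','blue_cap_mid']:
    print(t,[(round(d['p'],2),np.round(w(M,d['point'])).tolist()) for d in manip.spot_point(t,'wrist')[:2]])"
```

```text
time: 9.0
position: [457.2, -150.4, 21.2]
tool_rot: [-0.702, 0.055, -0.063, 0.708]
force: [-0.3, -0.2, -0.3]
width: 29.2
time: 9.67
position: [469.3, -82.4, 185.2]
tool_rot: [-0.701, 0.061, -0.061, 0.708]
force: [1.0, -0.1, 0.3]
width: 85.7
time: 10.17
position: [520.4, 97.0, 232.7]
tool_rot: [-0.7, 0.056, -0.067, 0.709]
force: [0.4, -0.5, -0.7]
width: 85.4
t 10.17 pos [520.4  97.  232.7] jaw -0.174 ydir [ 0.017  0.011 -1.   ] q [0.18 0.02 0.11 1.64 0.01 1.92] F [ 0.4 -0.5 -0.7] w 85.4
carton_amber_mid [(0.74, [457.0, -158.0, 18.0])]
tape_mid [(0.59, [541.0, 92.0, 143.0])]
blue_cap_mid [(0.43, [601.0, 150.0, -0.0])]
carton_amber_mid [(0.72, [459.0, -152.0, 19.0])]
tape_mid [(0.83, [535.0, 93.0, 142.0])]
blue_cap_mid [(0.58, [624.0, 207.0, 148.0])]
```

```bash
python3 -m inch '[[6,-2,-30,0],[6,-2,-30,0],[5,0,-25,0],[0,0,-12,0],[0,0,-4,0],[0,0,0,0]]' 0; python3 -c "
from h import *
s=st()
im,M=snap('wrist','w5')"
```

```text
time: 11.07
position: [536.5, 83.4, 130.2]
tool_rot: [-0.699, 0.058, -0.073, 0.708]
force: [-0.4, 0.0, 0.1]
width: 85.5
t 11.07 pos [536.5  83.4 130.2] jaw -0.186 ydir [ 0.022  0.011 -1.   ] q [ 0.15  0.03 -0.08  1.44  0.01  1.91] F [-0.4  0.   0.1] w 85.5
```

View pics/w5.png

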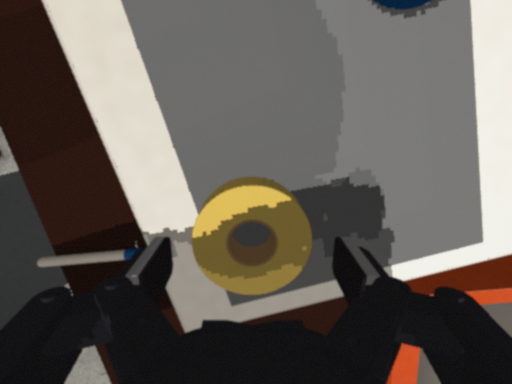

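```bash
python3 -m inch '[[0,9,0,0],[0,0,0,0],[0,0,0,0]]' 0;python3 -m inch '[[0,0,0,0],[0,0,0,0],[0,0,0,0],[0,0,0,0],[0,0,0,0]]' 1 50;  python3 -m inch '[[0,0,10,0],[0,0,25,0],[0,0,35,0],[0,0,35,0],[0,0,0,0]]'
```

```text
time: 11.37
position: [537.6, 93.0, 134.2]
tool_rot: [-0.699, 0.057, -0.075, 0.709]
force: [0.2, -0.1, -0.5]
width: 85.4
time: 11.78
position: [538.9, 93.8, 137.6]
tool_rot: [-0.699, 0.055, -0.076, 0.709]
force: [-0.1, -0.4, -0.9]
width: 56.0
time: 12.2
position: [535.9, 93.2, 246.0]
tool_rot: [-0.699, 0.057, -0.074, 0.709]
force: [0.6, 0.6, -0.4]
width: 56.2
```

```bash
python3 -m inch '[[-20,-34,0,0],[-18,-36,0,0],[-15,-37,0,0],[-10,-40,0,0],[0,-40,0,0],[0,-40,0,0],[0,-40,-10,0],[0,-40,-20,0]]';  python3 -m inch '[[0,-38,-35,0],[0,-28,-35,0],[0,0,-35,0],[0,0,-35,0],[0,0,0,0]]'
```

```text
time: 12.87
position: [470.5, -214.6, 227.8]
tool_rot: [-0.7, 0.048, -0.075, 0.709]
force: [1.6, 0.8, -1.4]
width: 55.8
time: 13.28
position: [467.4, -281.3, 92.2]
tool_rot: [-0.7, 0.05, -0.08, 0.707]
force: [-0.5, 0.4, -1.1]
width: 56.2
```

```bash
python3 -m inch '[[0,-2,-30,0],[0,-2,-30,0],[0,-2,-12,0],[0,0,-4,0],[0,0,0,0],[0,0,0,0]]'; python3 -c "
from h import *
s=st()
im,M=snap('wrist','w6')"
```

```text
time: 13.78
position: [470.3, -288.6, 23.7]
tool_rot: [-0.701, 0.048, -0.081, 0.707]
force: [0.3, -0.1, -0.7]
width: 56.2
t 13.78 pos [ 470.3 -288.6   23.7] jaw -0.184 ydir [ 0.048  0.003 -0.999] q [-0.56  0.07 -0.24  1.22  0.03  1.19] F [ 0.3 -0.1 -0.7] w 56.2
```

View pics/w6.png

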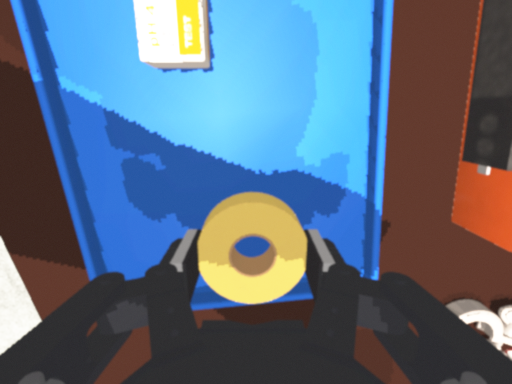

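```bash
python3 -m inch '[[0,0,-6,0],[0,0,-4,0],[0,0,0,0]]'; python3 -m inch '[[0,0,0,0],[0,0,0,0],[0,0,0,0],[0,0,30,0],[0,0,41,0],[0,0,41,0],[0,20,41,0],[0,30,41,0]]' 0; python3 -m inch '[[0,40,20,0],[0,40,10,0],[0,40,0,0],[0,40,0,0],[0,40,0,0],[5,40,0,0],[20,30,0,0],[20,30,0,0]]' ; python3 -m inch '[[20,30,0,0],[25,30,0,0],[25,30,0,0],[25,28,0,0],[10,20,0,0],[0,0,0,0],[0,0,0,0]]'; python3 -c "
from h import *
s=st()
im,M=snap('wrist','w7')
for t in ['carton_amber_mid','tape_mid','blue_cap_mid','lid_lip']:
    print(t,[(round(d['p'],2),np.round(w(M,d['point'])).tolist()) for d in manip.spot_point(t,'wrist')[:2]])"
```

```text
time: 14.08
position: [473.0, -289.7, 17.9]
tool_rot: [-0.702, 0.046, -0.084, 0.705]
force: [0.3, 0.2, -1.0]
width: 56.2
time: 14.75
position: [467.7, -245.8, 198.2]
tool_rot: [-0.7, 0.052, -0.08, 0.707]
force: [1.2, -0.3, 0.3]
width: 85.5
time: 15.42
position: [511.5, 60.3, 242.6]
tool_rot: [-0.701, 0.046, -0.091, 0.706]
force: [0.7, -1.3, 0.2]
width: 85.6
time: 16.0
position: [621.7, 214.0, 241.5]
tool_rot: [-0.701, 0.043, -0.089, 0.707]
force: [-0.0, -0.6, 0.5]
width: 85.5
t 16.0 pos [621.7 214.  241.5] jaw -0.187 ydir [ 0.065  0.003 -0.998] q [ 0.34  0.29  0.43  1.65 -0.02  2.1 ] F [-0.  -0.6  0.5] w 85.5
carton_amber_mid []
tape_mid []
blue_cap_mid [(0.89, [626.0, 207.0, 151.0])]
lid_lip [(0.64, [476.0, 141.0, 110.0])]
```

View pics/w7.png

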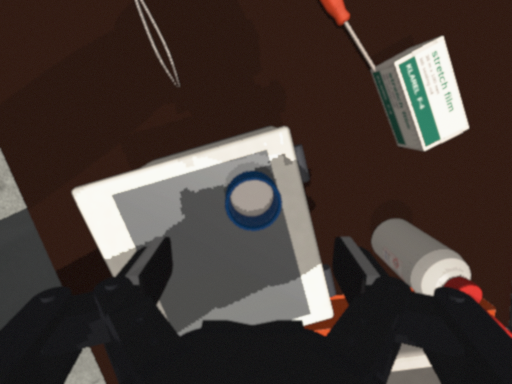

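```bash
python3 -m inch '[[2,-4,-30,0],[2,-4,-30,0],[0,0,-25,0],[0,0,-10,0],[0,0,0,0]]' 0; python3 -c "
from h import *
s=st()
im,M=snap('wrist','w8')"
```

```text
time: 16.67
position: [624.6, 199.2, 150.8]
tool_rot: [-0.699, 0.042, -0.095, 0.708]
force: [-0.6, -0.6, -0.1]
width: 85.3
t 16.67 pos [624.6 199.2 150.8] jaw -0.195 ydir [ 0.076  0.005 -0.997] q [ 0.32  0.25  0.2   1.45 -0.02  2.08] F [-0.6 -0.6 -0.1] w 85.3
```

View pics/w8.png

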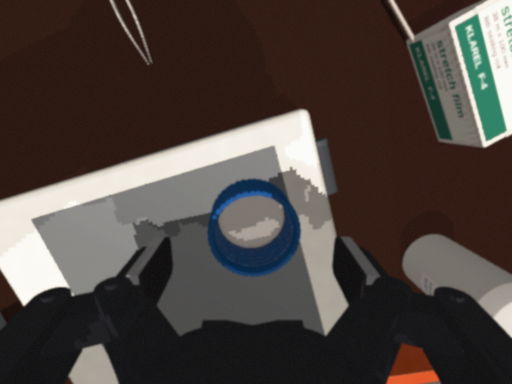

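```bash
python3 -m inch '[[0,7,-8,0],[0,0,-4,0],[0,0,0,0],[0,0,0,0]]' 0;python3 -m inch '[[0,0,0,0],[0,0,0,0],[0,0,0,0],[0,0,0,0],[0,0,0,0]]' 1 40;  python3 -m inch '[[0,0,10,0],[0,0,25,0],[0,0,35,0],[-10,0,35,0],[-30,0,0,0],[-30,-20,0,0],[-20,-35,0,0],[-20,-35,0,0]]'
```

```text
time: 17.05
position: [626.5, 207.4, 144.8]
tool_rot: [-0.698, 0.04, -0.098, 0.709]
force: [-0.3, 0.3, -0.3]
width: 85.3
time: 17.47
position: [627.6, 208.2, 147.9]
tool_rot: [-0.697, 0.038, -0.099, 0.709]
force: [-0.4, 0.7, -0.2]
width: 46.3
time: 18.13
position: [516.4, 120.6, 259.4]
tool_rot: [-0.696, 0.036, -0.097, 0.71]
force: [-0.3, -0.9, 0.2]
width: 46.4
```

```bash
python3 -m inch '[[-15,-38,0,0],[-10,-40,0,0],[-5,-41,0,0],[0,-41,0,0],[0,-41,0,0],[0,-41,-10,0],[0,-41,-20,0],[0,-40,-35,0]]';  python3 -m inch '[[0,-10,-35,0],[0,0,-35,0],[0,0,-35,0],[0,0,-20,0],[0,0,0,0]]';  python3 -c "
from h import *
s=st()
im,M=snap('wrist','w9')"
```

```text
time: 18.8
position: [479.5, -197.5, 218.4]
tool_rot: [-0.697, 0.026, -0.103, 0.709]
force: [1.4, 0.8, 0.6]
width: 46.4
time: 19.22
position: [476.2, -215.8, 87.4]
tool_rot: [-0.698, 0.03, -0.106, 0.708]
force: [-0.2, -0.5, -0.2]
width: 46.6
t 19.22 pos [ 476.2 -215.8   87.4] jaw -0.195 ydir [ 0.109  0.004 -0.994] q [-0.45 -0.08 -0.28  1.28  0.05  1.31] F [-0.2 -0.5 -0.2] w 46.6
```

View pics/w9.png

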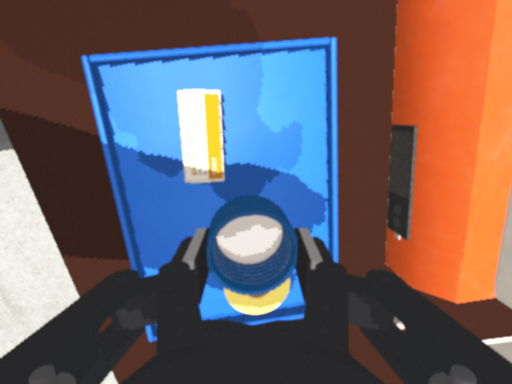

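```bash
python3 -m inch '[[4,-5,-30,0],[2,-2,-25,0],[0,0,-8,0],[0,0,0,0]]';  python3 -c "
from h import *
s=st()"
```

```text
time: 19.6
position: [487.4, -224.8, 34.7]
tool_rot: [-0.699, 0.025, -0.11, 0.706]
force: [0.6, -0.1, -0.6]
width: 46.4
t 19.6 pos [ 487.4 -224.8   34.7] jaw -0.194 ydir [ 0.12  -0.001 -0.993] q [-0.46 -0.04 -0.34  1.16  0.05  1.31] F [ 0.6 -0.1 -0.6] w 46.4
```

```bash
python3 -m inch '[[0,0,-8,0],[0,0,-6,0],[0,0,-3,0],[0,0,0,0]]'; python3 -m inch '[[0,0,0,0],[0,0,0,0],[0,0,0,0],[0,0,20,0],[0,0,35,0],[0,0,40,0],[-5,0,40,0],[-5,0,30,0]]' 0;  python3 -c "
from h import *
s=st()
for c in ('top','wrist'):
  im,M=snap(c,c+'10')
  for t in ['carton_amber_mid','tape_mid','blue_cap_mid']:
    print(t,[(round(d['p'],2),np.round(w(M,d['point'])).tolist()) for d in manip.spot_point(t,c)[:2]])"
```

```text
time: 19.93
position: [490.5, -225.6, 23.4]
tool_rot: [-0.7, 0.022, -0.112, 0.705]
force: [-0.4, 0.2, -0.3]
width: 46.9
time: 20.6
position: [476.1, -223.1, 188.6]
tool_rot: [-0.699, 0.026, -0.109, 0.707]
force: [1.4, -0.1, 0.3]
width: 85.3
t 20.6 pos [ 476.1 -223.1  188.6] jaw -0.192 ydir [ 0.117  0.001 -0.993] q [-0.47 -0.09 -0.09  1.47  0.05  1.3 ] F [ 1.4 -0.1  0.3] w 85.3
carton_amber_mid [(0.55, [457.0, -158.0, 16.0])]
tape_mid []
blue_cap_mid [(0.63, [459.0, -156.0, 15.0])]
carton_amber_mid [(0.92, [461.0, -149.0, 19.0])]
tape_mid [(0.63, [469.0, -290.0, 8.0])]
blue_cap_mid [(0.66, [489.0, -222.0, 20.0])]
```

View pics/wrist10.png

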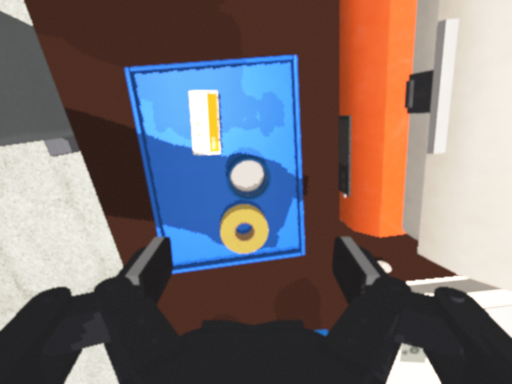

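View pics/top10.png

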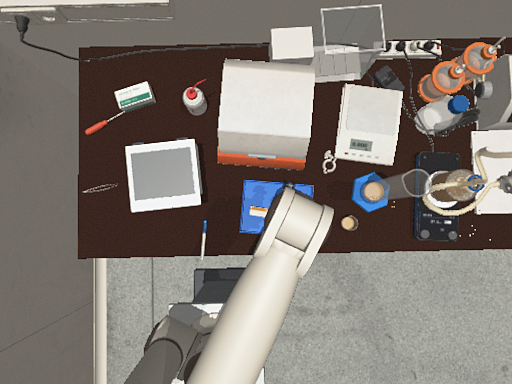

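```bash
python3 -m inch '[[0,0,0,0.12],[0,0,0,0.12],[0,0,0,0.12],[0,0,0,0.12],[0,0,0,0.12],[0,0,0,0.12],[0,0,0,0.12],[0,0,0,0.12]]' >/dev/null; python3 -c "
from h import *
s=st()"; python3 -m inch '[[0,0,0,0.12],[0,0,0,0.12],[0,0,0,0.12],[0,0,0,0.12],[0,0,0,0.12],[0,0,0,0.12],[0,0,0,0.12],[0,0,0,0.12]]' >/dev/null; python3 -c "
from h import *
s=st()"; python3 -m inch '[[0,0,0,0.12],[0,0,0,0.12],[0,0,0,0.12],[0,0,0,0.12],[0,0,0,0.12],[0,0,0,0.12],[0,0,0,0.12],[0,0,0,0.12]]' >/dev/null; python3 -c "
from h import *
s=st()"; python3 -m inch '[[0,0,0,0.12],[0,0,0,0.12],[0,0,0,0],[0,0,0,0],[0,0,0,0],[0,0,0,0],[0,0,0,0],[0,0,0,0]]' >/dev/null; python3 -c "
from h import *
s=st()"; 
```

```text
t 21.67 pos [ 472.5 -220.6  173.9] jaw 0.801 ydir [ 0.046  0.098 -0.994] q [-0.5   0.01 -0.02  1.55  0.11  0.27] F [-0.5  0.6  0. ] w 85.3
t 22.33 pos [ 469.5 -219.3  163.4] jaw 1.799 ydir [-0.074  0.094 -0.993] q [-0.46  0.11  0.06  1.63  0.05 -0.7 ] F [ 0.6  0.4 -0.2] w 85.2
t 23.0 pos [ 466.9 -217.8  152.4] jaw 2.798 ydir [-0.137 -0.012 -0.99 ] q [-0.4   0.11  0.04  1.62 -0.06 -1.63] F [ 0.2 -0.6 -1.3] w 85.4
t 23.67 pos [ 465.  -216.5  146.2] jaw 3.041 ydir [-0.14  -0.041 -0.989] q [-0.39  0.1   0.02  1.6  -0.09 -1.85] F [ 0.4 -0.3  0.2] w 85.2
```

```bash
python3 -m inch '[[-3,10,10,-0.12],[-3,15,10,-0.12],[-3,15,10,-0.12],[-3,15,10,-0.12],[-3,15,10,-0.12],[-3,15,10,-0.12],[-3,15,10,-0.12],[-3,15,10,-0.12]]' >/dev/null; python3 -c "
from h import *
s=st()"; python3 -m inch '[[-3,15,0,-0.12],[-3,15,0,-0.12],[-3,15,0,-0.12],[-3,15,0,-0.12],[-3,15,0,-0.12],[-3,15,0,-0.12],[-3,15,0,-0.12],[-3,15,0,-0.12]]' >/dev/null; python3 -c "
from h import *
s=st()"; python3 -m inch '[[-3,15,0,-0.12],[-3,15,0,-0.12],[-3,15,0,-0.12],[-3,15,0,-0.12],[-3,15,0,-0.12],[-3,15,0,-0.12],[-3,15,0,-0.12],[-3,15,0,-0.12]]' 1 >/dev/null; python3 -c "
from h import *
s=st()"; python3 -m inch '[[0,0,0,0],[0,0,0,0],[0,0,0,0],[0,0,0,0],[0,0,0,0],[0,0,0,0],[0,0,0,0],[0,0,0,0]]' >/dev/null; python3 -c "
from h import *
s=st()"; 
```

```text
t 24.33 pos [439.3 -99.  226.5] jaw 2.043 ydir [-0.115  0.1   -0.988] q [-0.26 -0.02  0.05  1.78  0.07 -0.75] F [-0.   0.1 -0.3] w 85.6
t 25.0 pos [415.2  25.3 230. ] jaw 1.043 ydir [ 0.024  0.15  -0.988] q [-0.04 -0.26 -0.15  1.66  0.15  0.48] F [ 0.5 -0.3 -0.6] w 85.5
t 25.67 pos [389.4 149.7 232.2] jaw 0.043 ydir [ 0.146  0.064 -0.987] q [ 0.36 -0.39 -0.25  1.55  0.01  1.89] F [ 0.6  0.7 -0.7] w -0.1
t 26.33 pos [389.3 149.5 232.8] jaw 0.043 ydir [ 0.146  0.065 -0.987] q [ 0.36 -0.39 -0.25  1.55  0.01  1.88] F [-0.1 -1.   0.9] w 0.1
```

```bash
python3 -m inch '[[0,0,-40,0],[0,0,-40,0],[0,0,0,0],[0,0,0,0]]'>/dev/null; python3 -c "
from h import *
s=st()";  python3 -m inch '[[0,0,20,0],[0,0,20,0],[0,0,20,0],[0,0,20,0],[0,0,0,0],[0,0,0,0]]' >/dev/null; python3 -c "
from h import *
s=st()"; python3 -m inch '[[0,0,0,0],[0,0,0,0],[0,0,0,0],[0,0,0,0],[0,0,0,0],[0,0,0,0],[0,0,0,0],[0,0,0,0]]' 0 >/dev/null; python3 -c "
from h import *
s=st()"; python3 -m inch '[[0,0,0,0],[0,0,0,0],[0,0,0,0],[0,0,0,0],[0,0,0,0],[0,0,0,0],[0,0,0,0],[0,0,0,0]]' >/dev/null; python3 -c "
from h import *
s=st()"; python3 -m inch '[[20,0,0,0],[20,0,0,0],[20,0,0,0],[20,0,0,0],[0,0,0,0],[0,0,0,0]]' >/dev/null; python3 -c "
from h import *
s=st()"; python3 -m inch '[[-20,0,0,0],[-20,0,0,0],[-20,0,0,0],[-20,0,0,0],[0,0,0,0],[0,0,0,0]]' >/dev/null; python3 -c "
from h import *
s=st()"
```

```text
t 26.67 pos [389.8 148.7 151.9] jaw 0.042 ydir [ 0.149  0.065 -0.987] q [ 0.36 -0.42 -0.43  1.4   0.01  1.88] F [-0.1 -0.3  1.1] w 0.1
t 27.17 pos [390.9 148.6 247.7] jaw 0.042 ydir [ 0.157  0.068 -0.985] q [ 0.36 -0.39 -0.22  1.57  0.01  1.88] F [-0.5  0.2 -0.6] w -0.2
t 27.83 pos [390.8 148.4 248.5] jaw 0.042 ydir [ 0.157  0.068 -0.985] q [ 0.36 -0.39 -0.22  1.57  0.01  1.88] F [-0.1 -0.7  0.8] w 85.3
t 28.5 pos [390.7 148.4 248.1] jaw 0.042 ydir [ 0.156  0.068 -0.985] q [ 0.36 -0.39 -0.22  1.57  0.01  1.88] F [-0.4  0.2 -0.4] w 85.4
t 29.0 pos [473.7 148.4 248.6] jaw 0.043 ydir [ 0.158  0.069 -0.985] q [ 0.29 -0.21 -0.08  1.52  0.02  1.82] F [-0.8 -0.   0.5] w 85.1
t 29.5 pos [387.7 147.8 247.4] jaw 0.042 ydir [ 0.155  0.068 -0.986] q [ 0.36 -0.4  -0.23  1.57  0.01  1.88] F [-0.2  0.4  0.1] w 85.6
```

```bash
python3 -m inch '[[8,-35,-5,-0.03],[10,-35,-5,-0.03],[10,-35,-5,-0.03],[10,-35,-5,-0.03],[10,-35,-10,-0.03],[10,-35,-10,-0.03],[10,-35,-10,-0.03],[6,-30,-10,0]]' 0.2 ; python3 -m inch '[[0,-5,-20,0],[0,0,-20,0],[0,0,0,0]]'; python3 -c "
from h import *
s=st()
im,M=snap('wrist','w11')
for t in ['carton_amber_mid']:
    print(t,[(round(d['p'],2),np.round(w(M,d['point'])).tolist()) for d in manip.spot_point(t,'wrist')[:2]])
for d in manip.outline_of(t,'wrist')[:1]:
        m=d['pixels'].astype(np.uint8); ys,xs=np.nonzero(m)
        r=cv2.minAreaRect(np.c_[xs,ys].astype(np.float32)); b=cv2.boxPoints(r)
        print(t,round(d['p'],2),m.sum(),[np.round(ray(M,*p,27)[:2]).tolist() for p in b], ray(M,*r[0],27).round())
"
```

```text
time: 30.17
position: [464.1, -133.8, 189.0]
tool_rot: [-0.684, -0.007, -0.117, 0.72]
force: [0.9, 0.5, -0.3]
width: 68.0
time: 30.42
position: [464.6, -146.4, 144.6]
tool_rot: [-0.685, -0.003, -0.119, 0.719]
force: [0.1, 0.5, 1.0]
width: 68.3
t 30.42 pos [ 464.6 -146.4  144.6] jaw -0.17 ydir [ 0.175  0.034 -0.984] q [-0.36 -0.24 -0.31  1.35  0.09  1.38] F [0.1 0.5 1. ] w 68.3
carton_amber_mid [(0.86, [460.0, -152.0, 25.0])]
carton_amber_mid 0.86 2047 [[448.0, -119.0], [478.0, -124.0], [467.0, -195.0], [435.0, -188.0]] [ 457. -155.   27.]
```

View pics/w11.png

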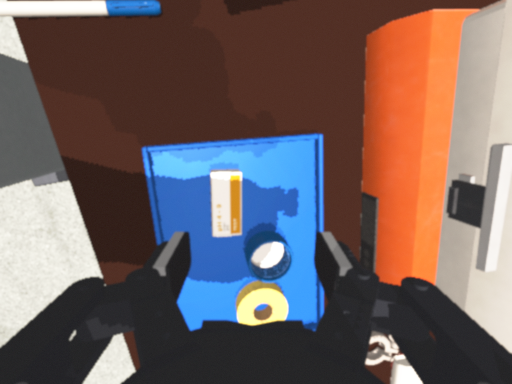

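```bash
python3 -m inch '[[-3,4,-30,0],[0,4,-30,0],[0,3,-30,0],[0,0,-20,0],[0,0,0,0]]'; python3 -c "
from h import *
s=st()
im,M=snap('wrist','w12')
"
```

```text
time: 30.98
position: [468.7, -133.0, 46.9]
tool_rot: [-0.686, -0.014, -0.124, 0.717]
force: [-1.1, 0.9, -0.4]
width: 68.1
t 30.98 pos [ 468.7 -133.    46.9] jaw -0.162 ydir [ 0.196  0.028 -0.98 ] q [-0.33 -0.24 -0.5   1.13  0.09  1.41] F [-1.1  0.9 -0.4] w 68.1
```

View pics/w12.png

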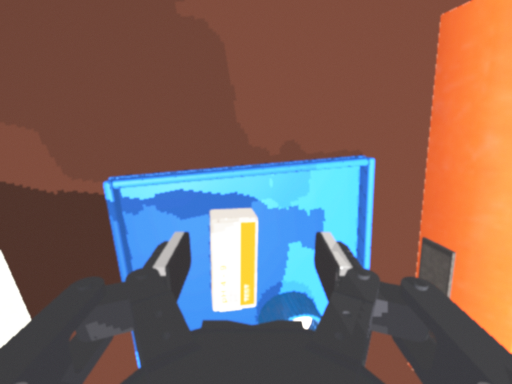

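```bash
python3 -m inch '[[-6,0,-12,0],[-3,-1,-12,0],[0,0,-8,0],[0,0,0,0]]'; python3 -c "
from h import *
s=st()
im,M=snap('wrist','w13')
"
```

```text
time: 31.37
position: [465.2, -134.7, 24.8]
tool_rot: [-0.687, -0.019, -0.127, 0.716]
force: [0.1, 0.6, 0.1]
width: 68.2
t 31.37 pos [ 465.2 -134.7   24.8] jaw -0.159 ydir [ 0.209  0.025 -0.978] q [-0.34 -0.25 -0.55  1.07  0.09  1.4 ] F [0.1 0.6 0.1] w 68.2
```

View pics/w13.png

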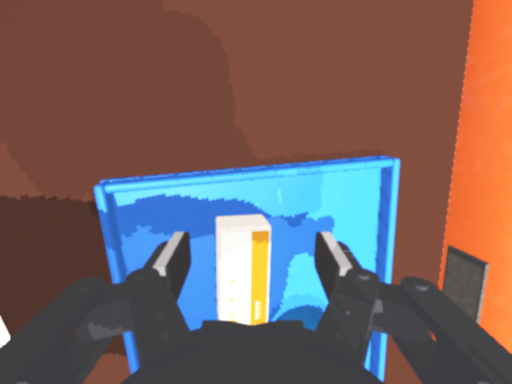

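```bash
python3 -m inch '[[-3,0,-7,0],[-3,0,-5,0],[0,0,-2,0],[0,0,0,0]]';  python3 -m inch '[[0,0,0,0],[0,0,0,0],[0,0,0,0],[0,0,0,0],[0,0,0,0]]' 1 60; python3 -m inch '[[0,0,10,0],[0,0,20,0],[0,0,30,0],[0,0,30,0],[0,0,0,0]]'; python3 -c "
from h import *
s=st()
im,M=snap('wrist','w14')
im,M=snap('scene','s14')
"
```

```text
time: 31.75
position: [460.8, -135.5, 13.0]
tool_rot: [-0.687, -0.021, -0.129, 0.715]
force: [-0.4, 0.0, 1.0]
width: 68.0
time: 32.17
position: [461.4, -135.7, 14.0]
tool_rot: [-0.687, -0.021, -0.129, 0.715]
force: [-0.3, -1.1, -0.5]
width: 29.3
time: 32.58
position: [459.1, -134.8, 107.9]
tool_rot: [-0.687, -0.02, -0.128, 0.715]
force: [1.0, -0.8, 0.2]
width: 29.5
t 32.58 pos [ 459.1 -134.8  107.9] jaw -0.16 ydir [ 0.21   0.025 -0.977] q [-0.34 -0.3  -0.43  1.25  0.09  1.39] F [ 1.  -0.8  0.2] w 29.5
```

View pics/w14.png

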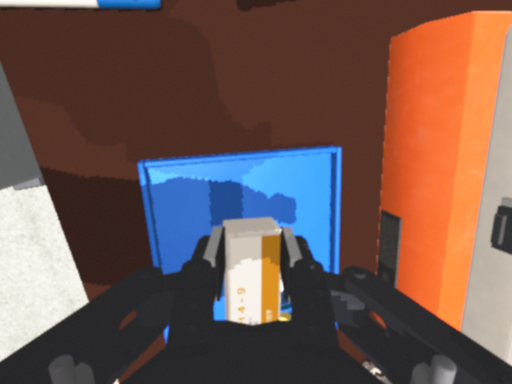

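```bash
python3 -m inch '[[-3,10,5,0.12],[-3,14,0,0.12],[-3,15,0,0.12],[-3,15,0,0.12],[-3,15,0,0.12],[-3,15,0,0.12],[-3,15,0,0.12],[-3,15,0,0.12]]'; python3 -m inch '[[-3,15,0,0.12],[-3,15,0,0.12],[-3,15,0,0.12],[-3,15,0,0.12],[-3,15,0,0.12],[-3,15,0,0.12],[-3,15,0,0.08],[0,0,0,0]]'; python3 -c "
from h import *
s=st()
im,M=snap('scene','s15')
cv2.imwrite('pics/s15z.png',cv2.resize(im[80:240,150:340],None,fx=4,fy=4,interpolation=cv2.INTER_CUBIC)[:600])
im,M=snap('wrist','w15')
"
```

```text
time: 33.35
position: [427.7, -16.6, 100.3]
tool_rot: [-0.594, -0.339, 0.234, 0.691]
force: [0.1, 0.6, 0.4]
width: 29.2
time: 34.02
position: [399.6, 94.6, 90.7]
tool_rot: [0.4, 0.548, -0.5, -0.539]
force: [-0.6, 0.4, 0.4]
width: 29.3
t 34.02 pos [399.6  94.6  90.7] jaw 1.672 ydir [-0.1    0.18  -0.979] q [ 0.1  -0.18 -0.36  1.47  0.19 -0.02] F [-0.6  0.4  0.4] w 29.3
```

View pics/s15z.png

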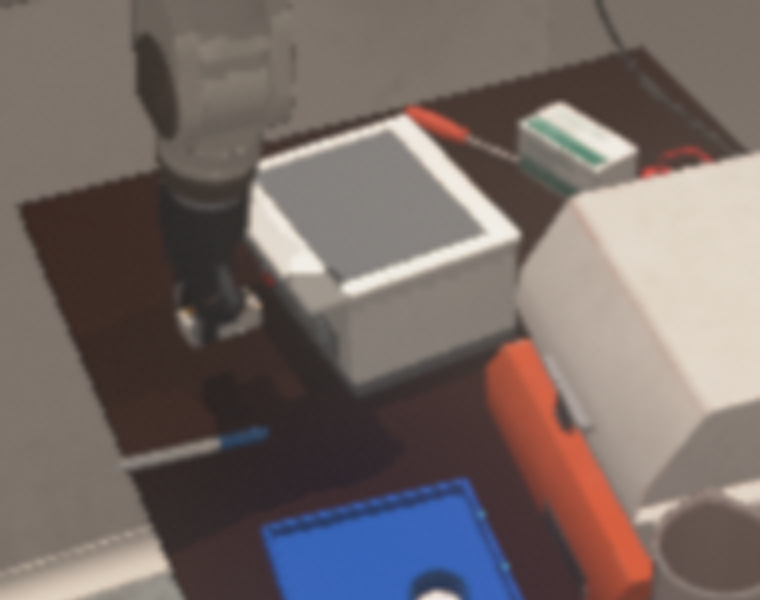

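View pics/w15.png

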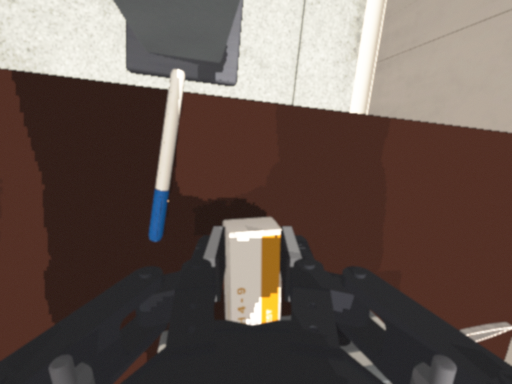

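```bash
python3 - <<'E'
from h import *
M=manip.camera_model("scene"); im=manip.camera("scene")
hsv=cv2.cvtColor(im,cv2.COLOR_BGR2HSV); m=((hsv[...,0]<8)|(hsv[...,0]>172))&(hsv[...,1]>130)&(hsv[...,2]>60)
m[:, :200]=0; m[:,235:]=0; m[:140]=0; m[165:]=0
ys,xs=np.nonzero(m); print(len(xs), xs.mean() if len(xs) else 0, ys.mean() if len(xs) else 0)
if len(xs): print(ray(M,xs.mean(),ys.mean(),90))
for t in ["catch_tab","lid_lip"]:
    print(t,[(round(d["p"],2),np.round(w(M,d["point"])).tolist()) for d in manip.spot_point(t,"scene")[:2]])
x=np.array([.996,.085,0]); y=np.array([-.085,.996,0]); lip=np.array([474,138,0])
print("tab pred pix",pix(M,lip+14*x+[0,0,90]),"carton tip",)
E
```

```text
0 0 0
catch_tab []
lid_lip [(0.65, [472.0, 135.0, 106.0])]
tab pred pix [217.98763824 147.69767009] carton tip
```

```bash
python3 -m inch '[[14,2,0,-0.01],[14,2,0,0],[12,2,0,0],[10,2,0,0],[0,0,0,0]]'; python3 -c "
from h import *
s=st()
x=np.array([.996,.085,0]); y=np.array([-.085,.996,0]); lip=np.array([474,138,0])
print((s['position']-lip)@x,(s['position']-lip)@y)
im,M=snap('scene','s16')
cv2.imwrite('pics/s16z.png',cv2.resize(im[110:190,170:270],None,fx=7,fy=7,interpolation=cv2.INTER_CUBIC)[:600])
"
```

```text
time: 34.68
position: [452.7, 96.8, 92.1]
tool_rot: [-0.41, -0.542, 0.491, 0.545]
force: [-1.2, 0.1, 0.1]
width: 29.2
t 34.68 pos [452.7  96.8  92.1] jaw 1.641 ydir [-0.09   0.182 -0.979] q [ 0.09 -0.06 -0.25  1.45  0.19  0.01] F [-1.2  0.1  0.1] w 29.2
-24.72947580652928 -39.21860366319524
```

View pics/s16z.png

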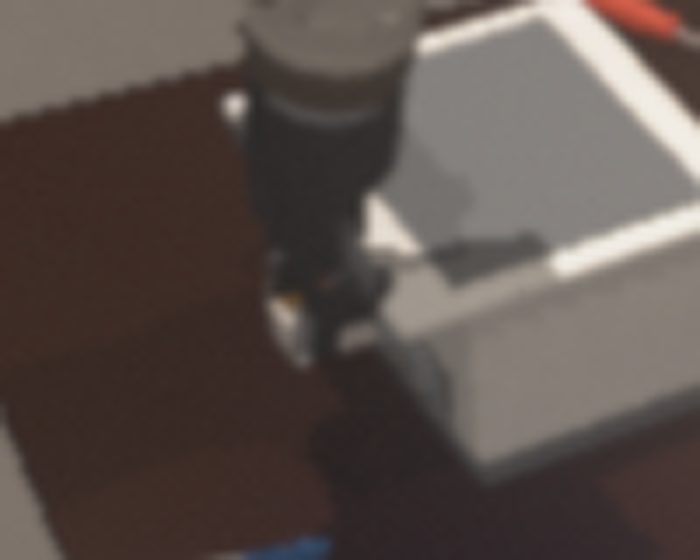

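```bash
python3 -m inch '[[2,6,-2,0],[1,6,-1,0],[0,4,0,0],[0,0,0,0]]'; python3 -c "
from h import *
s=st()
x=np.array([.996,.085,0]); y=np.array([-.085,.996,0]); lip=np.array([474,138,0])
print((s['position']-lip)@x,(s['position']-lip)@y)"; python3 -m inch '[[0,3,0,0],[0,3,0,0],[0,0,0,0]]'; python3 -c "
from h import *
s=st()
x=np.array([.996,.085,0]); y=np.array([-.085,.996,0]); lip=np.array([474,138,0])
print((s['position']-lip)@x,(s['position']-lip)@y)"
```

```text
time: 35.07
position: [453.8, 113.2, 88.7]
tool_rot: [-0.411, -0.541, 0.49, 0.546]
force: [0.1, 0.0, -1.0]
width: 29.6
t 35.07 pos [453.8 113.2  88.7] jaw 1.638 ydir [-0.092  0.182 -0.979] q [ 0.13 -0.05 -0.25  1.44  0.19  0.05] F [ 0.1  0.  -1. ] w 29.6
-22.216760085699264 -22.969547642384885
time: 35.32
position: [453.2, 120.1, 88.8]
tool_rot: [-0.411, -0.541, 0.491, 0.546]
force: [1.0, -1.9, -1.0]
width: 29.1
t 35.32 pos [453.2 120.1  88.8] jaw 1.639 ydir [-0.092  0.181 -0.979] q [ 0.14 -0.05 -0.25  1.44  0.19  0.06] F [ 1.  -1.9 -1. ] w 29.1
-22.27586900899548 -16.106450545910203
```

```bash
python3 -m inch '[[0,4,0,0],[0,4,0,0],[0,0,0,0]]'; python3 -m inch '[[0,3,0,0],[0,3,0,0],[0,0,0,0]]';python3 -c "
from h import *
s=st()
x=np.array([.996,.085,0]); y=np.array([-.085,.996,0]); lip=np.array([474,138,0])
print((s['position']-lip)@x,(s['position']-lip)@y)"
```

```text
time: 35.57
position: [452.6, 127.9, 88.7]
tool_rot: [-0.411, -0.54, 0.491, 0.546]
force: [-0.3, -3.2, 0.2]
width: 29.8
time: 35.82
position: [452.2, 133.6, 88.5]
tool_rot: [-0.412, -0.539, 0.492, 0.546]
force: [0.3, -6.3, 0.5]
width: 29.1
t 35.82 pos [452.2 133.6  88.5] jaw 1.637 ydir [-0.093  0.177 -0.98 ] q [ 0.17 -0.05 -0.25  1.43  0.19  0.09] F [ 0.3 -6.3  0.5] w 29.1
-22.078452817828673 -2.4992700518050177
```

```bash
python3 -m inch '[[0,0.5,4,0],[0,0.5,4,0],[0,0.5,4,0],[0,0.5,4,0],[0,0.5,4,0],[0,0,0,0]]';python3 -c "
from h import *
s=st()
x=np.array([.996,.085,0]); y=np.array([-.085,.996,0]); lip=np.array([474,138,0])
print((s['position']-lip)@x,(s['position']-lip)@y)
im,M=snap('scene','s17')
cv2.imwrite('pics/s17z.png',cv2.resize(im[100:190,170:280],None,fx=6,fy=6,interpolation=cv2.INTER_CUBIC)[:600])
"
```

```text
time: 36.32
position: [451.6, 133.8, 106.1]
tool_rot: [-0.413, -0.536, 0.494, 0.546]
force: [-0.9, -5.5, 0.3]
width: 29.0
t 36.32 pos [451.6 133.8 106.1] jaw 1.635 ydir [-0.096  0.17  -0.981] q [ 0.18 -0.05 -0.22  1.47  0.19  0.1 ] F [-0.9 -5.5  0.3] w 29.0
-22.676403105745273 -2.234106321451416
```

View pics/s17z.png

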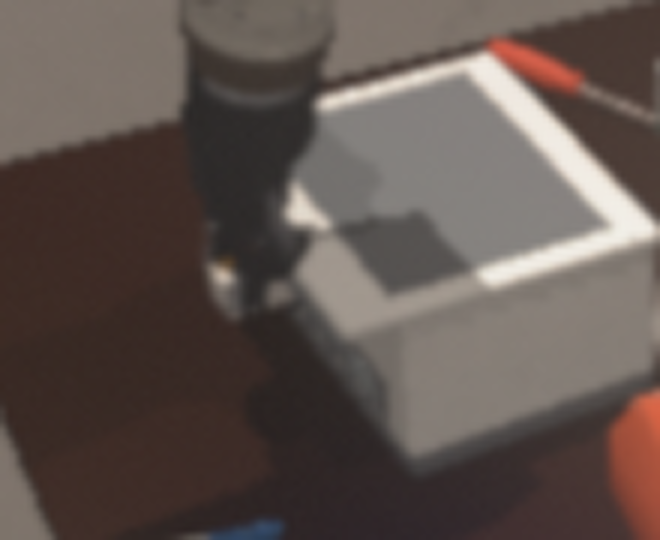

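```bash
python3 -m inch '[[0,0.5,4,0],[0,0,0,0]]'; python3 -m inch '[[0,0.5,4,0],[0,0,0,0]]';python3 -m inch '[[0,0.5,4,0],[0,0,0,0]]';python3 -c "
from h import *
s=st()
x=np.array([.996,.085,0]); y=np.array([-.085,.996,0]); lip=np.array([474,138,0])
print((s['position']-lip)@x,(s['position']-lip)@y)
im,M=snap('scene','s18')
cv2.imwrite('pics/s18z.png',cv2.resize(im[100:190,170:280],None,fx=6,fy=6,interpolation=cv2.INTER_CUBIC)[:600])
im,M=snap('wrist','w18')
"
```

```text
time: 36.53
position: [451.6, 133.6, 109.1]
tool_rot: [-0.414, -0.535, 0.494, 0.546]
force: [-0.5, -3.4, 0.2]
width: 29.3
time: 36.7
position: [451.5, 133.4, 112.2]
tool_rot: [-0.414, -0.534, 0.495, 0.546]
force: [0.4, -4.6, 1.1]
width: 29.4
time: 36.87
position: [451.5, 133.1, 115.3]
tool_rot: [-0.414, -0.534, 0.495, 0.546]
force: [0.1, -4.6, 0.3]
width: 29.5
t 36.87 pos [451.5 133.1 115.3] jaw 1.632 ydir [-0.098  0.166 -0.981] q [ 0.18 -0.05 -0.2   1.49  0.18  0.1 ] F [ 0.1 -4.6  0.3] w 29.5
-22.82576378763301 -2.9235912496063543
```

View pics/s18z.png

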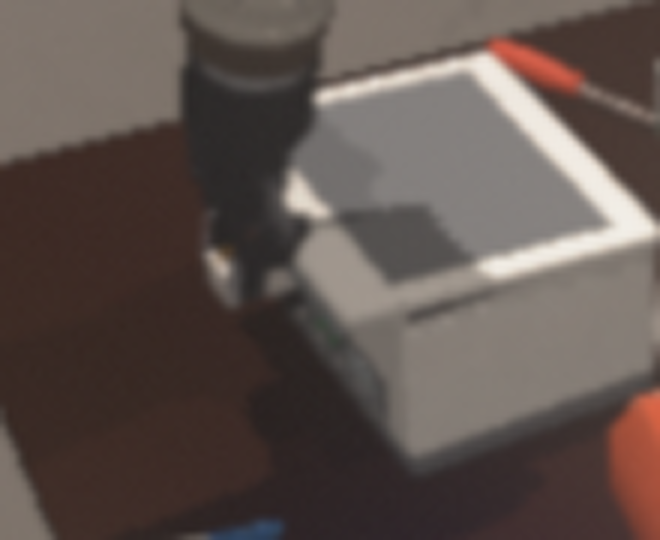

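View pics/w18.png

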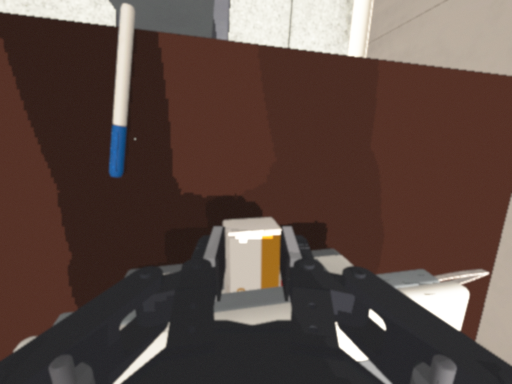

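```bash
python3 -m inch '[[0,0.5,5,0],[0,0.5,5,0],[0,0.5,5,0],[0,0.5,5,0],[0,0.5,5,0],[0.5,0,5,0],[0.5,0,5,0],[0,0,0,0]]'; python3 -c "
from h import *
s=st()
x=np.array([.996,.085,0]); y=np.array([-.085,.996,0]); lip=np.array([474,138,0])
print((s['position']-lip)@x,(s['position']-lip)@y)
im,M=snap('scene','s19')
cv2.imwrite('pics/s19z.png',cv2.resize(im[100:190,170:280],None,fx=6,fy=6,interpolation=cv2.INTER_CUBIC)[:600])
print([(round(d['p'],2),np.round(w(M,d['point'])).tolist()) for d in manip.spot_point('lid_lip','scene')[:2]])
"
```

```text
time: 37.63
position: [453.7, 133.4, 146.1]
tool_rot: [-0.416, -0.531, 0.497, 0.546]
force: [1.2, -4.2, -1.7]
width: 29.2
t 37.63 pos [453.7 133.4 146.1] jaw 1.63 ydir [-0.099  0.16  -0.982] q [ 0.18 -0.05 -0.14  1.55  0.18  0.11] F [ 1.2 -4.2 -1.7] w 29.2
-20.59624307216768 -2.8940454970886162
[(0.64, [480.0, 134.0, 154.0])]
```

View pics/s19z.png

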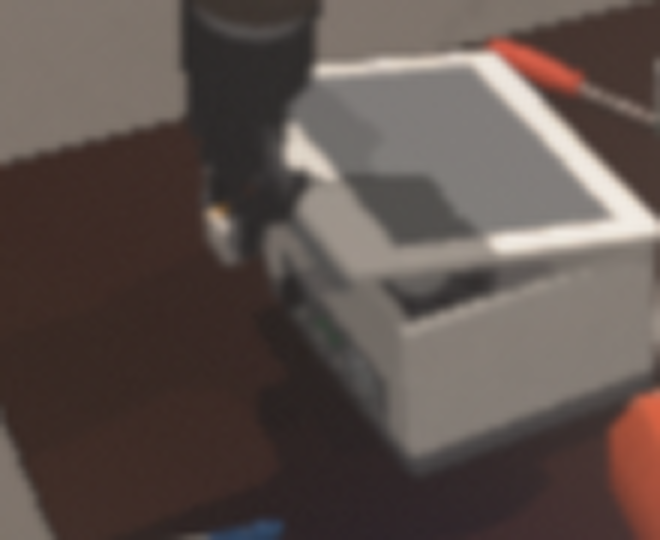

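```bash
python3 -m inch '[[1.5,-3,9,0],[2,-3,9,0],[2.5,-3,9,0],[3,-3,9,0],[3.5,0,9,0],[4,0,9,0],[0,0,0,0]]'; python3 -c "
from h import *
s=st()
x=np.array([.996,.085,0]); y=np.array([-.085,.996,0]); lip=np.array([474,138,0])
print((s['position']-lip)@x,(s['position']-lip)@y)
im,M=snap('scene','s20')
cv2.imwrite('pics/s20z.png',cv2.resize(im[80:190,170:290],None,fx=5,fy=5,interpolation=cv2.INTER_CUBIC)[:600])
print([(round(d['p'],2),np.round(w(M,d['point'])).tolist()) for d in manip.spot_point('lid_lip','scene')[:2]])
"
```

```text
time: 38.32
position: [471.1, 121.0, 204.6]
tool_rot: [-0.415, -0.532, 0.496, 0.546]
force: [1.3, -1.3, -2.5]
width: 29.3
t 38.32 pos [471.1 121.  204.6] jaw 1.631 ydir [-0.101  0.164 -0.981] q [ 0.15 -0.    0.02  1.67  0.18  0.07] F [ 1.3 -1.3 -2.5] w 29.3
-4.332657055637723 -16.68791900431171
[(0.59, [500.0, 134.0, 216.0])]
```

View pics/s20z.png

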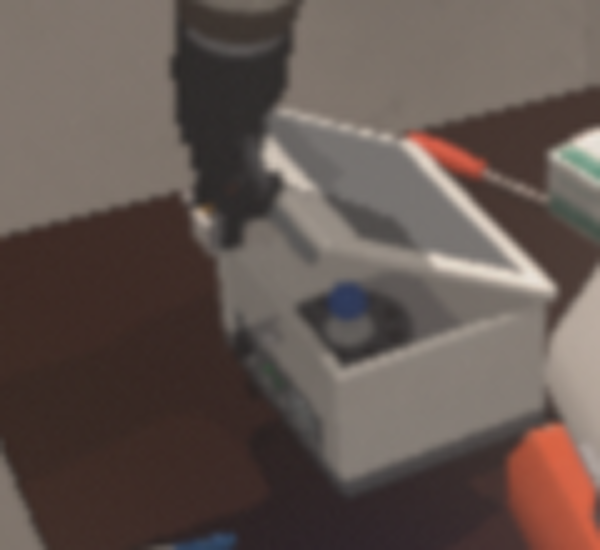

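```bash
python3 -m inch '[[5,0,9,0],[6,0.5,9,0],[6,0.5,9,0],[7,0.5,9,0],[8,0.5,8,0],[8,0.5,8,0],[9,0.5,7,0],[0,0,0,0]]'; python3 -c "
from h import *
s=st()
x=np.array([.996,.085,0]); y=np.array([-.085,.996,0]); lip=np.array([474,138,0])
print((s['position']-lip)@x,(s['position']-lip)@y)
im,M=snap('scene','s21')
cv2.imwrite('pics/s21z.png',cv2.resize(im[60:190,170:290],None,fx=4.6,fy=4.6,interpolation=cv2.INTER_CUBIC)[:600])
print([(round(d['p'],2),np.round(w(M,d['point'])).tolist()) for d in manip.spot_point('lid_lip','scene')[:2]])
"
```

```text
time: 39.08
position: [514.8, 124.4, 260.0]
tool_rot: [-0.41, -0.528, 0.5, 0.551]
force: [2.0, 0.5, 0.5]
width: 29.5
t 39.08 pos [514.8 124.4 260. ] jaw 1.63 ydir [-0.118  0.164 -0.979] q [0.14 0.14 0.28 1.8  0.18 0.06] F [2.  0.5 0.5] w 29.5
39.50061810277783 -17.023884326599187
[(0.88, [548.0, 139.0, 277.0])]
```

View pics/s21z.png

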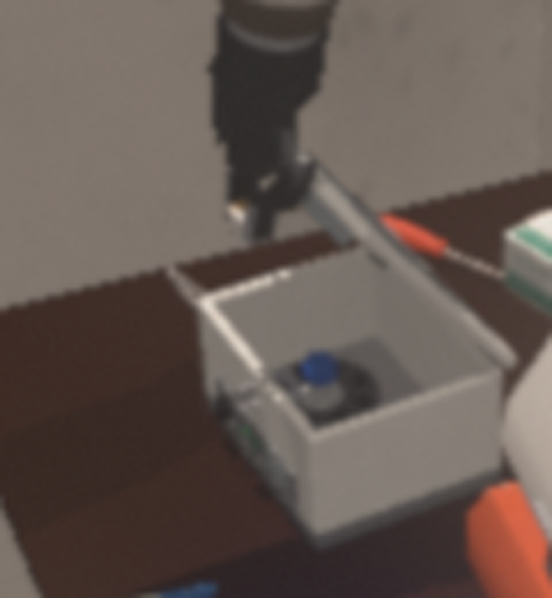

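```bash
python3 -m inch '[[9,0.5,7,0],[9,0.5,7,0],[9,0.5,6,0],[10,1,5,0],[10,1,4,0],[10,1,3,0],[0,0,0,0]]'; python3 -c "
from h import *
s=st()
x=np.array([.996,.085,0]); y=np.array([-.085,.996,0]); lip=np.array([474,138,0])
print((s['position']-lip)@x,(s['position']-lip)@y)
im,M=snap('scene','s22')
cv2.imwrite('pics/s22z.png',cv2.resize(im[60:190,170:290],None,fx=4.6,fy=4.6,interpolation=cv2.INTER_CUBIC)[:600])
print([(round(d['p'],2),np.round(w(M,d['point'])).tolist()) for d in manip.spot_point('lid_lip','scene')[:2]])
"
```

```text
time: 39.77
position: [562.2, 128.5, 292.6]
tool_rot: [-0.406, -0.524, 0.503, 0.554]
force: [-0.4, -0.9, -0.8]
width: 29.5
t 39.77 pos [562.2 128.5 292.6] jaw 1.628 ydir [-0.132  0.164 -0.978] q [0.14 0.3  0.53 1.91 0.18 0.06] F [-0.4 -0.9 -0.8] w 29.5
87.03600892536272 -16.987680040127827
[(0.66, [595.0, 145.0, 308.0])]
```

View pics/s22z.png

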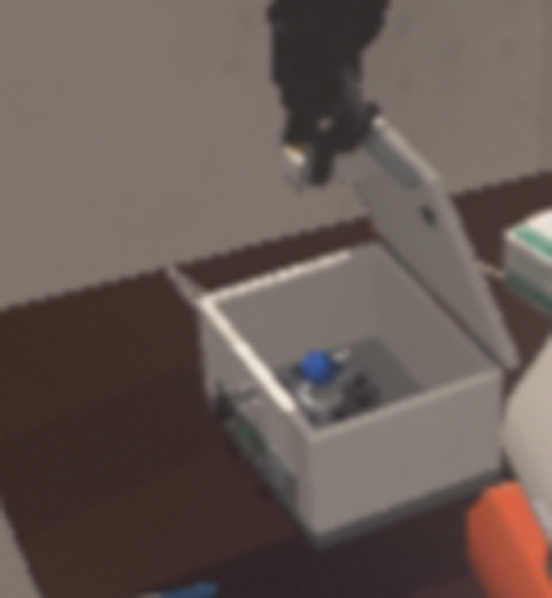

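```bash
python3 -m inch '[[9,1,2,0],[9,1,2,0],[9,1,1,0],[9,1,1,0],[8,1,0,0],[7,1,0,0],[0,0,0,0]]'; python3 -c "
from h import *
s=st()
x=np.array([.996,.085,0]); y=np.array([-.085,.996,0]); lip=np.array([474,138,0])
print((s['position']-lip)@x,(s['position']-lip)@y)
im,M=snap('scene','s23')
cv2.imwrite('pics/s23z.png',cv2.resize(im[60:190,170:290],None,fx=4.6,fy=4.6,interpolation=cv2.INTER_CUBIC)[:600])
print([(round(d['p'],2),np.round(w(M,d['point'])).tolist()) for d in manip.spot_point('lid_lip','scene')[:2]])
im,M=snap('top','t23')
print([(round(d['p'],2),np.round(w(M,d['point'])).tolist()) for d in manip.spot_point('lid_lip','top')[:2]])
"
```

```text
time: 40.45
position: [606.4, 133.9, 304.5]
tool_rot: [-0.405, -0.525, 0.503, 0.554]
force: [0.0, -2.1, -0.8]
width: 29.4
t 40.45 pos [606.4 133.9 304.5] jaw 1.629 ydir [-0.133  0.165 -0.977] q [0.13 0.45 0.74 1.98 0.18 0.06] F [ 0.  -2.1 -0.8] w 29.4
131.53181191691135 -15.321447970549702
[(0.84, [648.0, 151.0, 324.0])]
[]
```

View pics/s23z.png

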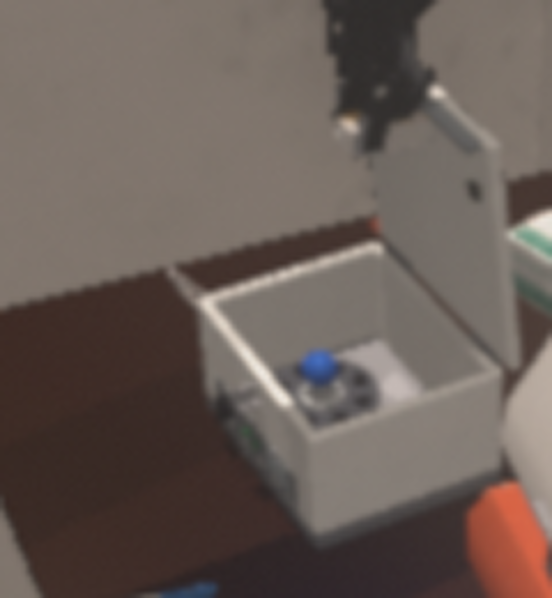

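```bash
python3 - <<'E'
from h import *
M=manip.camera_model("scene")
x=np.array([.996,.085,0]); y=np.array([-.085,.996,0]); C=np.array([474,138,0])+125*x
H=C+85*x+[0,0,120]
print("hinge",H)
for th in (1.2,1.3,1.35,1.4,1.45,1.5):
    c,s=np.cos(th),np.sin(th)
    def P(a,b,yy): return H+x*(a*c+b*s)+np.array([0,0,1])*(-a*s+b*c)+y*yy
    print(th,[pix(M,P(a,b,yy)).round(1).tolist() for a,b,yy in [(-210,2,-110),(-210,14,-110),(-210,2,110),(0,2,-110)]], P(-210,-10,0).round())
E
```

```text
hinge [683.16 155.85 120.  ]
1.2 [[261.3, 99.5], [264.4, 97.4], [231.4, 69.9], [280.3, 140.8]] [598. 149. 312.]
1.3 [[266.8, 96.1], [269.9, 94.2], [236.4, 66.9], [280.4, 140.8]] [618. 150. 320.]
1.35 [[269.5, 94.6], [272.7, 92.9], [238.9, 65.5], [280.4, 140.8]] [628. 151. 323.]
1.4 [[272.3, 93.2], [275.5, 91.7], [241.5, 64.3], [280.4, 140.9]] [638. 152. 325.]
1.45 [[275.1, 91.9], [278.3, 90.6], [244.1, 63.2], [280.4, 140.9]] [648. 153. 327.]
1.5 [[277.9, 90.8], [281.2, 89.6], [246.7, 62.3], [280.4, 140.9]] [658. 154. 329.]
```

```bash
python3 -m inch '[[-10,-1,-2,0],[-25,-3,0,0],[-35,-4,0,0],[-40,-4,0,0],[-35,-15,0,-0.1],[-10,-30,0,-0.12],[0,-30,0,-0.12],[0,-30,0,-0.12]]' ; python3 -m inch '[[0,-30,0,-0.12],[0,-25,0,-0.12],[0,-25,0,-0.12],[0,-25,0,-0.12],[0,-20,-10,-0.12],[0,-10,-20,-0.12],[0,0,-30,-0.12],[0,0,-30,-0.12]]'; python3 -m inch '[[0,0,-30,-0.12],[0,0,-30,-0.12],[0,0,-10,-0.12],[0,0,0,0]]'; python3 -c "
from h import *
s=st()
im,M=snap('wrist','w24')"
```

```text
time: 41.32
position: [440.8, 19.8, 294.8]
tool_rot: [-0.513, -0.418, 0.361, 0.657]
force: [0.7, 0.1, 0.0]
width: 29.3
time: 41.98
position: [437.2, -124.8, 206.7]
tool_rot: [-0.652, -0.125, -0.003, 0.748]
force: [0.3, 0.7, 0.2]
width: 29.2
time: 42.32
position: [432.3, -123.0, 126.0]
tool_rot: [-0.663, 0.002, -0.143, 0.735]
force: [0.1, 0.8, 0.6]
width: 29.6
t 42.32 pos [ 432.3 -123.   126. ] jaw -0.218 ydir [ 0.207  0.08  -0.975] q [-0.37 -0.35 -0.43  1.32  0.15  1.42] F [0.1 0.8 0.6] w 29.6
```

View pics/w24.png

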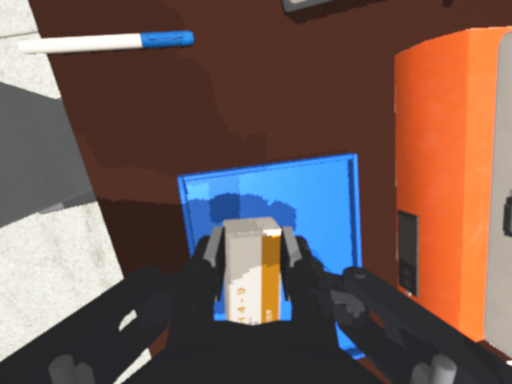

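```bash
python3 -m inch '[[8,-5,-25,0.03],[8,-5,-25,0.03],[4,-4,-25,0],[0,0,-15,0],[0,0,0,0]]'; python3 -c "
from h import *
s=st()"
```

```text
time: 42.78
position: [456.6, -137.3, 41.6]
tool_rot: [-0.663, -0.036, -0.111, 0.74]
force: [-0.9, -0.0, 0.3]
width: 29.2
t 42.78 pos [ 456.6 -137.3   41.6] jaw -0.119 ydir [ 0.212  0.097 -0.973] q [-0.39 -0.25 -0.52  1.13  0.17  1.3 ] F [-0.9 -0.   0.3] w 29.2
```

```bash
python3 -m inch '[[0,0,-10,0],[0,0,-8,0],[0,0,-4,0],[0,0,0,0]]'; python3 -m inch '[[0,0,0,0],[0,0,0,0],[0,0,0,0],[0,0,25,0],[0,0,35,0],[0,0,40,0],[-5,10,40,0],[-5,10,30,0]]' 0; python3 -c "
from h import *
s=st()
im,M=snap('wrist','w25')
for t in ['carton_amber_mid','tape_mid','blue_cap_mid']:
    print(t,[(round(d['p'],2),np.round(w(M,d['point'])).tolist()) for d in manip.spot_point(t,'wrist')[:2]])"
```

```text
time: 43.12
position: [458.8, -138.0, 22.3]
tool_rot: [-0.663, -0.041, -0.109, 0.739]
force: [-0.9, 1.1, -0.3]
width: 29.2
time: 43.78
position: [444.8, -116.6, 194.4]
tool_rot: [-0.662, -0.038, -0.107, 0.741]
force: [0.5, -0.0, 0.4]
width: 85.4
t 43.78 pos [ 444.8 -116.6  194.4] jaw -0.11 ydir [ 0.208  0.1   -0.973] q [-0.36 -0.31 -0.28  1.44  0.17  1.32] F [ 0.5 -0.   0.4] w 85.4
carton_amber_mid [(0.63, [464.0, -152.0, 28.0])]
tape_mid [(0.95, [417.0, -285.0, 19.0])]
blue_cap_mid [(0.9, [492.0, -229.0, 26.0])]
```

View pics/w25.png

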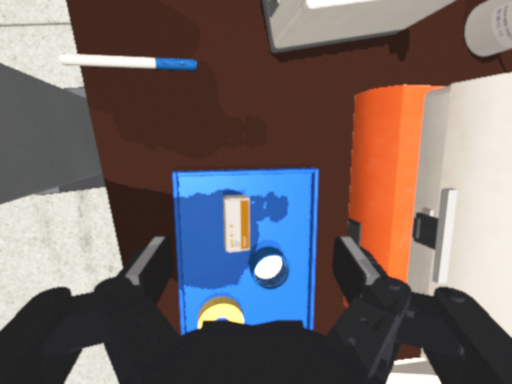

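```bash
python3 -m inch '[[5,35,2,0.03],[5,40,2,0.03],[5,40,2,0.03],[10,35,0,0.03],[18,30,0,0.03],[20,30,0,0.03],[20,25,0,0],[20,20,0,0]]' 0.3; python3 -m inch '[[15,5,0,0],[0,0,0,0]]'; python3 -c "
from h import *
s=st()
im,M=snap('wrist','w26')
print([(round(d['p'],2),np.round(w(M,d['point'])).tolist()) for d in manip.spot_point('rotor_knob','wrist')[:2]])
im,M=snap('scene','s26')
print([(round(d['p'],2),np.round(w(M,d['point'])).tolist()) for d in manip.spot_point('rotor_knob','scene')[:2]])
cv2.imwrite('pics/s26z.png',cv2.resize(im[60:190,170:290],None,fx=4.6,fy=4.6,interpolation=cv2.INTER_CUBIC)[:600])
"
```

```text
time: 44.65
position: [545.3, 144.2, 186.8]
tool_rot: [-0.658, -0.093, -0.036, 0.747]
force: [0.5, -0.4, 1.2]
width: 59.6
time: 44.82
position: [562.0, 153.5, 181.6]
tool_rot: [-0.658, -0.092, -0.033, 0.747]
force: [0.1, -0.4, 0.1]
width: 59.9
t 44.82 pos [562.  153.5 181.6] jaw 0.074 ydir [ 0.17   0.133 -0.976] q [ 0.22 -0.05 -0.08  1.35  0.09  1.72] F [ 0.1 -0.4  0.1] w 59.9
[(0.58, [568.0, 147.0, 90.0])]
[(0.51, [572.0, 144.0, 93.0])]
```

View pics/w26.png

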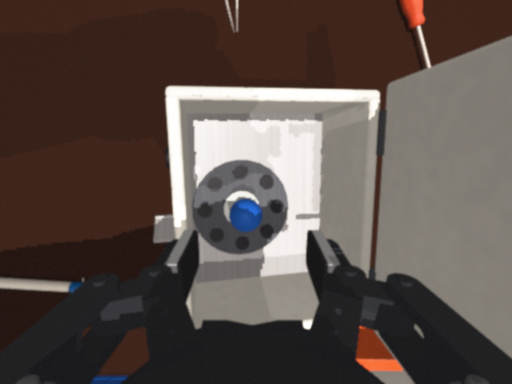

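View pics/s26z.png

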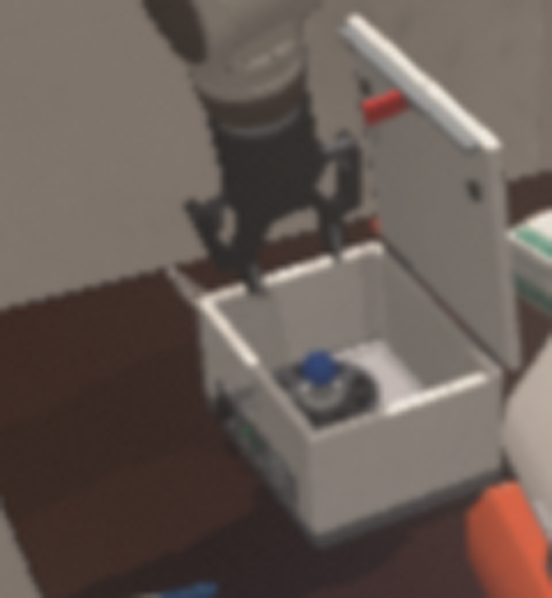

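```bash
python3 -m inch '[[5,-2,-25,0],[5,-2,-25,0],[2,-1,-20,0],[0,0,-10,0],[0,0,0,0]]' ; python3 -c "
from h import *
s=st()
im,M=snap('wrist','w27')
print([(round(d['p'],2),np.round(w(M,d['point'])).tolist()) for d in manip.spot_point('rotor_knob','wrist')[:2]])
"
```

```text
time: 45.43
position: [570.6, 142.1, 103.6]
tool_rot: [-0.658, -0.092, -0.037, 0.747]
force: [-1.0, 0.7, -0.6]
width: 60.1
t 45.43 pos [570.6 142.1 103.6] jaw 0.067 ydir [ 0.177  0.133 -0.975] q [ 0.2  -0.04 -0.22  1.19  0.1   1.7 ] F [-1.   0.7 -0.6] w 60.1
[(0.87, [571.0, 148.0, 90.0])]
```

View pics/w27.png

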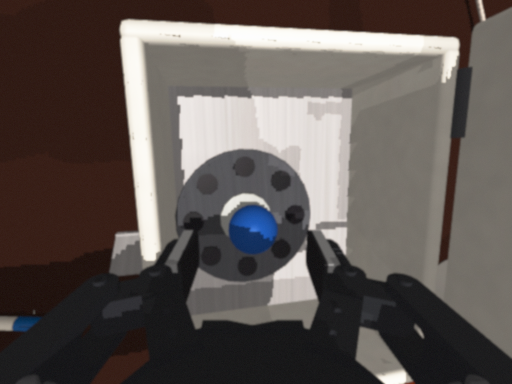

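```bash
python3 -m inch '[[2,4,-8,0],[2,3,-8,0],[0,0,-3,0],[0,0,0,0]]' ; python3 -c "
from h import *
s=st()
im,M=snap('wrist','w28')
"; python3 -m inch '[[0,0,0,0],[0,0,0,0],[0,0,0,0],[0,0,0,0]]' 1 40; python3 -c "
from h import *
s=st()
im,M=snap('wrist','w29')"
```

```text
time: 45.87
position: [577.9, 150.7, 90.6]
tool_rot: [-0.656, -0.096, -0.041, 0.747]
force: [-1.0, -0.1, -0.2]
width: 59.6
t 45.87 pos [577.9 150.7  90.6] jaw 0.066 ydir [ 0.187  0.135 -0.973] q [ 0.21 -0.02 -0.23  1.15  0.09  1.71] F [-1.  -0.1 -0.2] w 59.6
time: 46.25
position: [572.7, 150.9, 90.1]
tool_rot: [-0.657, -0.092, -0.037, 0.748]
force: [13.3, 1.0, -6.1]
width: 27.4
t 46.25 pos [572.7 150.9  90.1] jaw 0.068 ydir [ 0.176  0.135 -0.975] q [ 0.21 -0.02 -0.23  1.16  0.1   1.71] F [13.3  1.  -6.1] w 27.4
```

View pics/w29.png

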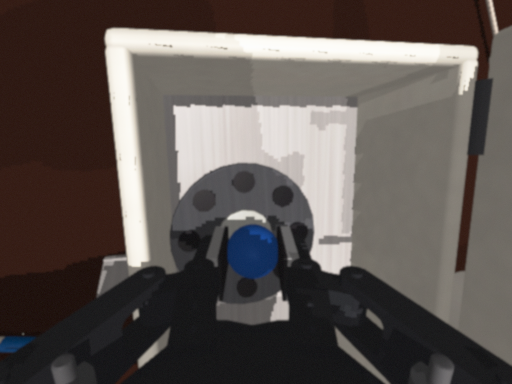

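```bash
python3 -m inch '[[-2,4,0,0],[0,4,0,0],[0,0,0,0]]' ; python3 -c "
from h import *
s=st()
im,M=snap('scene','s30')
cv2.imwrite('pics/s30z.png',cv2.resize(im[100:190,190:290],None,fx=6,fy=6,interpolation=cv2.INTER_CUBIC)[:600])"
```

```text
time: 46.55
position: [572.3, 157.7, 90.0]
tool_rot: [-0.658, -0.093, -0.038, 0.746]
force: [-1.2, -2.9, 1.8]
width: 27.0
t 46.55 pos [572.3 157.7  90. ] jaw 0.066 ydir [ 0.179  0.131 -0.975] q [ 0.23 -0.02 -0.23  1.16  0.09  1.73] F [-1.2 -2.9  1.8] w 27.0
```

View pics/s30z.png

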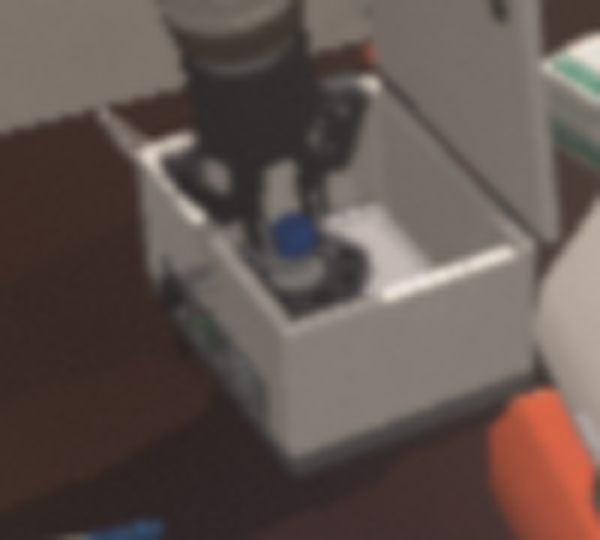

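```bash
python3 -m inch '[[0,3,0,0],[0,0,0,0]]' ;python3 -m inch '[[0,3,0,0],[0,0,0,0]]' ;  python3 -c "
from h import *
s=st()
im,M=snap('wrist','w31')
im,M=snap('scene','s31')
cv2.imwrite('pics/s31z.png',cv2.resize(im[100:190,190:290],None,fx=6,fy=6,interpolation=cv2.INTER_CUBIC)[:600])"
```

```text
time: 46.77
position: [572.1, 159.7, 89.9]
tool_rot: [-0.659, -0.093, -0.038, 0.746]
force: [-0.1, -0.9, 0.6]
width: 27.4
time: 46.93
position: [572.1, 160.6, 89.8]
tool_rot: [-0.66, -0.092, -0.039, 0.744]
force: [-0.3, -2.4, 0.7]
width: 27.4
t 46.93 pos [572.1 160.6  89.8] jaw 0.066 ydir [ 0.179  0.125 -0.976] q [ 0.24 -0.02 -0.23  1.16  0.08  1.74] F [-0.3 -2.4  0.7] w 27.4
```

View pics/s31z.png

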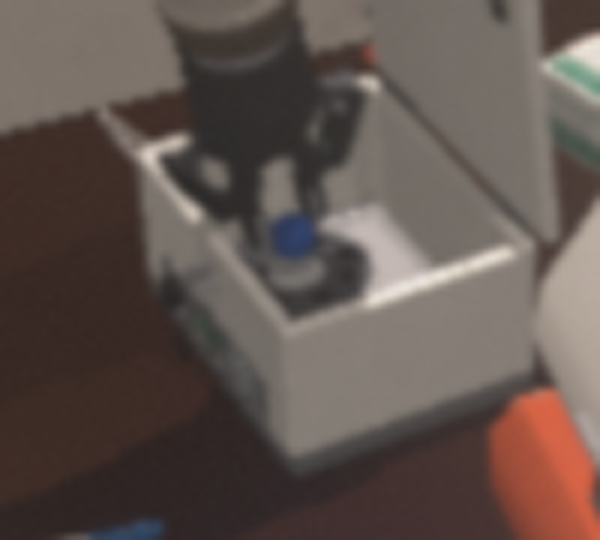

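View pics/w31.png

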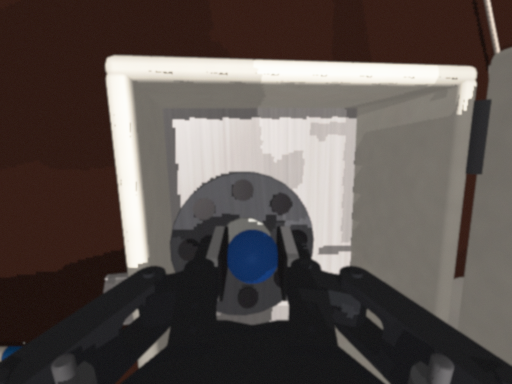

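```bash
cat >> h.py <<'E'
def knob():
    for c in ('wrist','scene'):
        im=manip.camera(c); M=manip.camera_model(c)
        r=manip.spot_point('rotor_knob',c)
        hsv=cv2.cvtColor(im,cv2.COLOR_BGR2HSV); m=((hsv[...,0]>100)&(hsv[...,0]<125)&(hsv[...,1]>150)&(hsv[...,2]>50)).astype(np.uint8)
        p=pix(M,np.array([572,147,94.])); n,l,s,ce=cv2.connectedComponentsWithStats(m)
        k=min([i for i in range(1,n) if s[i,4]>10],key=lambda i:np.hypot(*(ce[i]-p)))
        x=np.array([.996,.085,0]); y=np.array([-.085,.996,0]); K=np.array([572,147,94])
        q=ray(M,*ce[k],94)-K; print(c,"blob dx',dy'",round(q@x,1),round(q@y,1),s[k,4],"net",[(round(d['p'],2),round((w(M,d['point'])-K)@y,1)) for d in r[:1]])
E
python3 -c "
from h import *
knob()"
```

```text
wrist blob dx',dy' -0.6 6.2 2154 net [(0.8, np.float64(12.9))]
scene blob dx',dy' -163.5 -424.7 2223 net [(0.53, np.float64(4.2))]
```

```bash
python3 -m inch '[[0,4,0,0],[0,4,0,0]]';  python3 -c "
from h import *
st();knob()"; python3 -m inch '[[0,-6,0,0],[0,-6,0,0],[0,-6,0,0],[0,0,0,0]]';  python3 -c "
from h import *
st();knob()"; python3 -m inch '[[0,-4,0,0],[0,-4,0,0],[0,0,0,0]]';  python3 -c "
from h import *
st();knob()"
```

```text
time: 47.4
position: [571.9, 167.8, 89.8]
tool_rot: [-0.66, -0.092, -0.039, 0.744]
force: [-2.7, 6.8, 1.3]
width: 22.4
t 47.4 pos [571.9 167.8  89.8] jaw 0.064 ydir [ 0.179  0.124 -0.976] q [ 0.25 -0.02 -0.22  1.16  0.08  1.75] F [-2.7  6.8  1.3] w 22.4
wrist blob dx',dy' -0.1 1.5 2031 net [(0.76, np.float64(4.3))]
scene blob dx',dy' -163.5 -424.9 2224 net [(0.82, np.float64(-8.1))]
time: 47.93
position: [571.7, 166.6, 90.6]
tool_rot: [-0.646, -0.098, -0.033, 0.756]
force: [-0.2, -0.4, -0.5]
width: 0.1
t 47.93 pos [571.7 166.6  90.6] jaw 0.079 ydir [ 0.176  0.163 -0.971] q [ 0.23 -0.02 -0.23  1.15  0.12  1.72] F [-0.2 -0.4 -0.5] w 0.1
wrist blob dx',dy' -0.5 -20.2 152 net []
scene blob dx',dy' -163.4 -424.7 2225 net [(0.72, np.float64(-13.0))]
time: 48.38
position: [571.6, 166.0, 91.0]
tool_rot: [-0.639, -0.101, -0.03, 0.762]
force: [-0.3, 0.4, 0.0]
width: -0.1
t 48.38 pos [571.6 166.   91. ] jaw 0.085 ydir [ 0.175  0.18  -0.968] q [ 0.22 -0.03 -0.24  1.15  0.14  1.7 ] F [-0.3  0.4  0. ] w -0.1
wrist blob dx',dy' -0.5 -20.7 151 net []
scene blob dx',dy' -163.5 -424.5 2224 net [(0.6, np.float64(-10.0))]
```

```bash
python3 -c "
from h import *
im,M=snap('wrist','w33')
im,M=snap('scene','s33')
cv2.imwrite('pics/s33z.png',cv2.resize(im[100:190,190:290],None,fx=6,fy=6,interpolation=cv2.INTER_CUBIC)[:600])"
```

```text
(no output)
```

View pics/w33.png

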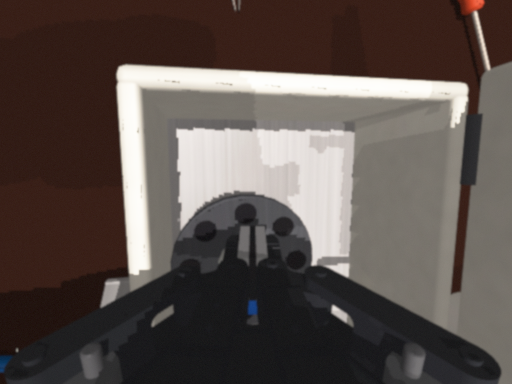

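View pics/s33z.png

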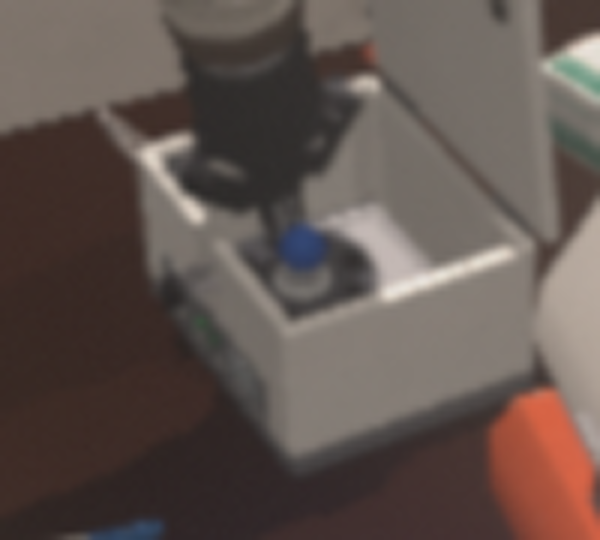

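```bash
python3 - <<'E'
from h import *
M=manip.camera_model("scene")
y=np.array([-.085,.996,0]); K=np.array([572,147,94.])
for d in (-7,0,7): print(d,pix(M,K+d*y))
def blob(f):
    im=cv2.imread(f)[100:190,190:290].astype(int)
    b=(im[...,0]-np.maximum(im[...,1],im[...,2])); wgt=np.clip(b-25,0,None).astype(float); 
    wgt[60:]=0;wgt[:20]=0; ys,xs=np.mgrid[0:90,0:100]
    return (wgt*xs).sum()/wgt.sum()+190,(wgt*ys).sum()/wgt.sum()+100,wgt.sum()
for f in ['s22','s23','s26','s30','s31','s33']: print(f,blob(f'pics/{f}.png'))
E
```

```text
-7 [239.43054919 140.74403968]
0 [238.58602556 139.72782637]
7 [237.74633909 138.71743361]
s22 (np.float64(238.12827225130889), np.float64(138.99214659685865), np.float64(764.0))
s23 (np.float64(238.79900744416875), np.float64(138.7808105872622), np.float64(1209.0))
s26 (np.float64(238.9146005509642), np.float64(139.3250688705234), np.float64(363.0))
s30 (np.float64(239.08522727272728), np.float64(139.0056818181818), np.float64(176.0))
s31 (np.float64(238.92070484581498), np.float64(138.74449339207047), np.float64(227.0))
s33 (np.float64(239.93908629441626), np.float64(140.46192893401016), np.float64(394.0))
```

```bash
python3 -m inch '[[0,6,5,0],[0,0,25,0],[0,-10,20,0],[0,-25,0,0],[0,-20,0,0],[0,-6,0,0],[0,0,0,0]]' 1; python3 -c "
from h import *
st();"
```

```text
time: 49.27
position: [571.5, 105.6, 145.2]
tool_rot: [-0.643, -0.1, -0.032, 0.759]
force: [0.3, 0.0, -0.3]
width: -0.5
t 49.27 pos [571.5 105.6 145.2] jaw 0.081 ydir [ 0.177  0.171 -0.969] q [ 0.11 -0.06 -0.16  1.27  0.15  1.6 ] F [ 0.3  0.  -0.3] w -0.5
```

```bash
python3 -m inch '[[0,0,-20,0],[0,0,-18,0],[0,0,-10,0],[0,0,0,0]]'; python3 -m inch '[[0,5,0,0],[0,5,0,0],[0,5,0,0]]';python3 -m inch '[[0,5,0,0],[0,5,0,0],[0,5,0,0]]';  python3 -c "
from h import *
st(); im,M=snap('scene','s34'); im,M=snap('wrist','w34')"
```

```text
time: 49.6
position: [572.4, 105.7, 97.3]
tool_rot: [-0.643, -0.1, -0.034, 0.758]
force: [0.2, 0.5, -0.3]
width: 0.2
time: 49.85
position: [572.4, 122.1, 98.1]
tool_rot: [-0.644, -0.099, -0.034, 0.758]
force: [-0.1, 1.0, -0.1]
width: -0.3
time: 50.1
position: [572.9, 133.8, 99.4]
tool_rot: [-0.649, -0.099, -0.036, 0.754]
force: [-5.7, -50.5, 6.9]
width: -0.2
t 50.1 pos [572.9 133.8  99.4] jaw 0.075 ydir [ 0.182  0.156 -0.971] q [ 0.17 -0.04 -0.23  1.17  0.12  1.66] F [ -5.7 -50.5   6.9] w -0.2
```

View pics/w34.png

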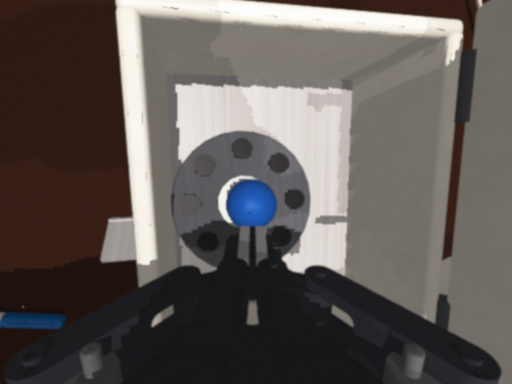

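```bash
python3 -m inch '[[0,-8,0,0],[0,-4,20,0],[0,0,30,0],[0,25,0,0],[0,30,0,0],[0,15,0,0],[0,0,0,0]]'; python3 -c "
from h import *
st()"
```

```text
time: 50.78
position: [573.9, 192.7, 155.4]
tool_rot: [-0.65, -0.098, -0.04, 0.753]
force: [0.3, -0.3, -0.3]
width: -0.1
t 50.78 pos [573.9 192.7 155.4] jaw 0.069 ydir [ 0.187  0.153 -0.97 ] q [ 0.28 -0.03 -0.11  1.26  0.1   1.78] F [ 0.3 -0.3 -0.3] w -0.1
```

```bash
python3 -m inch '[[0,0,-20,0],[0,0,-20,0],[0,0,-15,0],[0,0,-5,0],[0,0,0,0]]'; python3 -m inch '[[0,-5,0,0],[0,-5,0,0],[0,-5,0,0]]';python3 -m inch '[[0,-4,0,0],[0,-4,0,0]]'; python3 -m inch '[[0,-4,0,0],[0,-4,0,0]]';  python3 -c "
from h import *
st(); im,M=snap('scene','s35'); im,M=snap('wrist','w35')"
```

```text
time: 51.2
position: [574.7, 195.0, 96.8]
tool_rot: [-0.649, -0.102, -0.04, 0.753]
force: [0.2, -0.3, 0.1]
width: -0.1
time: 51.45
position: [575.2, 179.3, 98.9]
tool_rot: [-0.648, -0.102, -0.04, 0.753]
force: [-0.6, 0.8, 0.5]
width: 0.0
time: 51.62
position: [576.0, 170.0, 100.7]
tool_rot: [-0.648, -0.103, -0.041, 0.753]
force: [-0.8, 0.2, -0.1]
width: 0.2
time: 51.78
position: [576.7, 161.3, 102.0]
tool_rot: [-0.648, -0.104, -0.042, 0.754]
force: [0.7, 13.6, 0.6]
width: -0.0
t 51.78 pos [576.7 161.3 102. ] jaw 0.073 ydir [ 0.198  0.158 -0.968] q [ 0.22 -0.04 -0.23  1.15  0.11  1.72] F [ 0.7 13.6  0.6] w -0.0
```

View pics/w35.png

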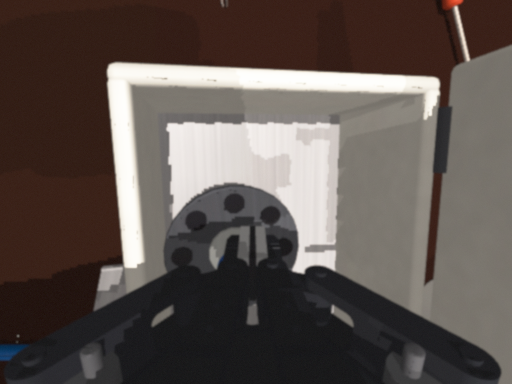

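```bash
python3 -m inch '[[-2,-3,-2,0],[-1,-3,-1,0]]';  python3 -c "
from h import *
st(); im,M=snap('scene','s36')
def blob(f):
    im=cv2.imread(f)[100:190,190:290].astype(int)
    b=(im[...,0]-np.maximum(im[...,1],im[...,2])); wgt=np.clip(b-25,0,None).astype(float); 
    wgt[60:]=0;wgt[:20]=0; ys,xs=np.mgrid[0:90,0:100]
    return (wgt*xs).sum()/wgt.sum()+190,(wgt*ys).sum()/wgt.sum()+100,wgt.sum()
for f in ['s26','s33','s34','s35','s36']: print(f,blob(f'pics/{f}.png'))
"
```

```text
time: 52.05
position: [576.2, 159.8, 103.4]
tool_rot: [-0.643, -0.108, -0.043, 0.757]
force: [-0.3, 18.8, 3.8]
width: -0.2
t 52.05 pos [576.2 159.8 103.4] jaw 0.075 ydir [ 0.204  0.169 -0.964] q [ 0.21 -0.05 -0.24  1.14  0.12  1.71] F [-0.3 18.8  3.8] w -0.2
s26 (np.float64(238.9146005509642), np.float64(139.3250688705234), np.float64(363.0))
s33 (np.float64(239.93908629441626), np.float64(140.46192893401016), np.float64(394.0))
s34 (np.float64(235.1904761904762), np.float64(139.14285714285714), np.float64(21.0))
s35 (np.float64(239.95886889460155), np.float64(140.45501285347044), np.float64(389.0))
s36 (np.float64(240.05753424657536), np.float64(140.52876712328768), np.float64(365.0))
```

```bash
python3 -m inch '[[0,8,0,0],[0,4,20,0],[0,0,30,0],[0,-25,0,0],[0,-30,0,0],[0,-25,0,0],[0,-10,0,0],[0,0,0,0]]'; python3 -c "
from h import *
st()"
```

```text
time: 52.77
position: [574.5, 80.2, 154.6]
tool_rot: [-0.644, -0.109, -0.041, 0.756]
force: [0.4, 0.3, 0.1]
width: -0.1
t 52.77 pos [574.5  80.2 154.6] jaw 0.079 ydir [ 0.202  0.167 -0.965] q [ 0.06 -0.08 -0.16  1.27  0.15  1.55] F [0.4 0.3 0.1] w -0.1
```

```bash
python3 -m inch '[[0,10,-20,0],[-1,8,-20,0],[-1,0,-15,0],[0,0,-6,0],[0,0,0,0]]'; python3 -m inch '[[0,5,0,0],[0,5,0,0],[0,5,0,0]]';python3 -m inch '[[0,4,0,0],[0,3,0,0],[0,3,0,0]]';  python3 -c "
from h import *
st()"
```

```text
time: 53.18
position: [572.6, 100.3, 91.4]
tool_rot: [-0.645, -0.108, -0.043, 0.756]
force: [0.2, 0.1, -0.3]
width: 0.3
time: 53.43
position: [572.9, 116.8, 92.5]
tool_rot: [-0.645, -0.108, -0.043, 0.756]
force: [0.3, -0.2, -0.4]
width: -0.0
time: 53.68
position: [573.9, 128.8, 94.8]
tool_rot: [-0.644, -0.109, -0.044, 0.756]
force: [-1.1, -0.8, -0.7]
width: 0.0
t 53.68 pos [573.9 128.8  94.8] jaw 0.077 ydir [ 0.206  0.166 -0.964] q [ 0.16 -0.07 -0.27  1.13  0.13  1.65] F [-1.1 -0.8 -0.7] w 0.0
```

```bash
python3 -m inch '[[-1,3,0,0],[0,3,0,0]]'; python3 -m inch '[[0,3,0,0],[0,3,0,0]]'; python3 -c "
from h import *
st(); im,M=snap('scene','s37'); im,M=snap('wrist','w37')"
```

```text
time: 53.85
position: [573.8, 130.6, 94.8]
tool_rot: [-0.649, -0.108, -0.046, 0.752]
force: [-2.0, -26.1, 3.0]
width: -0.1
time: 54.02
position: [573.9, 130.3, 94.9]
tool_rot: [-0.654, -0.106, -0.048, 0.747]
force: [-3.5, -17.4, 4.8]
width: -0.3
t 54.02 pos [573.9 130.3  94.9] jaw 0.068 ydir [ 0.21   0.139 -0.968] q [ 0.17 -0.06 -0.27  1.14  0.1   1.68] F [ -3.5 -17.4   4.8] w -0.3
```

View pics/w37.png

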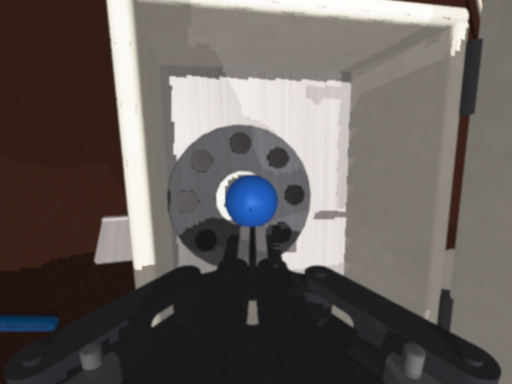

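Firm left stop (26 N). Now the right once more.

```bash
python3 -m inch '[[0,-8,0,0],[0,-4,20,0],[0,0,30,0],[0,25,0,0],[0,30,0,0],[0,20,0,0],[0,0,0,0]]'; python3 -m inch '[[0,0,-20,0],[0,0,-20,0],[-1,0,-15,0],[0,0,-5,0],[0,0,0,0]]';python3 -c "
from h import *
st()"
```

```text
time: 54.7
position: [574.2, 192.9, 149.0]
tool_rot: [-0.654, -0.104, -0.051, 0.747]
force: [0.3, -0.1, -1.0]
width: 0.0
time: 55.12
position: [573.9, 194.0, 89.4]
tool_rot: [-0.653, -0.107, -0.051, 0.748]
force: [-1.0, -0.1, 0.4]
width: -0.3
t 55.12 pos [573.9 194.   89.4] jaw 0.065 ydir [ 0.217  0.141 -0.966] q [ 0.29 -0.04 -0.25  1.1   0.07  1.79] F [-1.  -0.1  0.4] w -0.3
```

```bash
python3 -m inch '[[-1,-5,0,0],[-1,-5,0,0],[-1,-5,0,0],[-1,-5,0,0]]';python3 -m inch '[[0,-4,0,0],[0,-4,0,0],[0,-4,0,0]]'; python3 -m inch '[[0,-3,0,0],[0,-3,0,0]]';  python3 -c "
from h import *
st(); im,M=snap('scene','s38')
def blob(f):
    im=cv2.imread(f)[100:190,190:290].astype(int)
    b=(im[...,0]-np.maximum(im[...,1],im[...,2])); wgt=np.clip(b-25,0,None).astype(float); 
    wgt[60:]=0;wgt[:20]=0; ys,xs=np.mgrid[0:90,0:100]
    return (wgt*xs).sum()/wgt.sum()+190,(wgt*ys).sum()/wgt.sum()+100,wgt.sum()
for f in ['s37','s38']: print(f,blob(f'pics/{f}.png'))"
```

```text
time: 55.45
position: [570.7, 172.3, 92.1]
tool_rot: [-0.653, -0.108, -0.052, 0.748]
force: [0.5, 1.6, -0.8]
width: 0.3
time: 55.7
position: [570.8, 163.4, 94.2]
tool_rot: [-0.648, -0.11, -0.051, 0.752]
force: [-0.8, 38.0, -8.4]
width: -0.1
time: 55.87
position: [570.0, 163.8, 94.9]
tool_rot: [-0.642, -0.112, -0.048, 0.757]
force: [0.0, 16.9, -3.4]
width: -0.2
t 55.87 pos [570.  163.8  94.9] jaw 0.073 ydir [ 0.217  0.171 -0.961] q [ 0.22 -0.07 -0.28  1.11  0.12  1.72] F [ 0.  16.9 -3.4] w -0.2
s37 (np.float64(235.33333333333334), np.float64(140.0), np.float64(3.0))
s38 (np.float64(239.85037406483792), np.float64(140.38154613466332), np.float64(401.0))
```

```bash
python3 -m inch '[[0,8,0,0],[-4,0,20,0],[-4,0,35,0],[-4,-3,38,0],[-4,-3,38,0],[-4,-3,38,0],[0,-3,38,0],[0,-3,38,0]]'; python3 -m inch '[[0,0,30,0],[0,0,30,0],[0,0,10,0],[0,0,0,0]]' 0; python3 -c "
from h import *
st(); im,M=snap('scene','s39')
cv2.imwrite('pics/s39z.png',cv2.resize(im[20:190,170:290],None,fx=3.5,fy=3.5,interpolation=cv2.INTER_CUBIC)[:600])
print([(round(d['p'],2),np.round(w(M,d['point'])).tolist()) for d in manip.spot_point('lid_lip','scene')[:2]])
im,M=snap('wrist','w39')
print([(round(d['p'],2),np.round(w(M,d['point'])).tolist()) for d in manip.spot_point('lid_lip','wrist')[:2]])
"
```

```text
time: 56.58
position: [542.3, 154.8, 340.2]
tool_rot: [-0.644, -0.107, -0.043, 0.757]
force: [0.4, 0.7, 0.0]
width: 0.2
time: 56.92
position: [542.1, 153.0, 425.0]
tool_rot: [-0.642, -0.112, -0.049, 0.757]
force: [0.4, 1.6, 0.2]
width: 48.2
t 56.92 pos [542.1 153.  425. ] jaw 0.072 ydir [ 0.218  0.17  -0.961] q [0.21 0.01 0.46 1.77 0.12 1.71] F [0.4 1.6 0.2] w 48.2
[(0.65, [646.0, 150.0, 324.0])]
[(0.74, [647.0, 153.0, 328.0]), (0.63, [596.0, 151.0, 4.0])]
```

View pics/s39z.png

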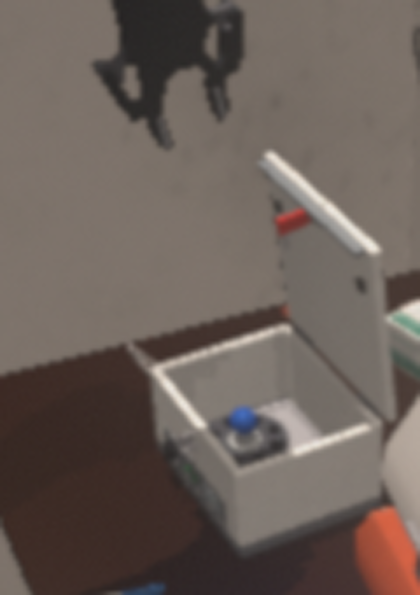

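View pics/w39.png

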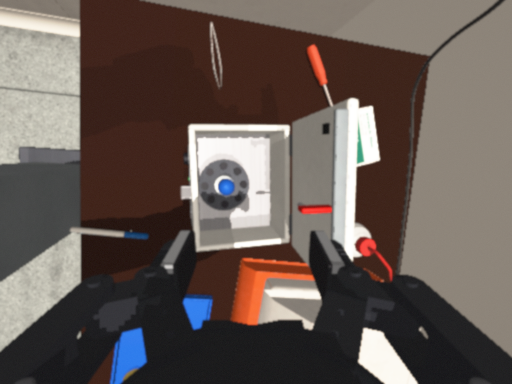

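```bash
python3 -m inch '[[20,-10,-4,0],[20,-10,-4,0],[20,-10,-4,0],[20,-10,-4,0],[20,-10,-4,0],[15,-8,-4,0],[8,0,0,0],[0,0,0,0]]' 0; python3 -c "
from h import *
st(); im,M=snap('scene','s40')
cv2.imwrite('pics/s40z.png',cv2.resize(im[20:190,170:290],None,fx=3.5,fy=3.5,interpolation=cv2.INTER_CUBIC)[:600])
im,M=snap('wrist','w40')
"
```

```text
time: 57.78
position: [666.8, 91.9, 381.4]
tool_rot: [-0.644, -0.104, -0.04, 0.757]
force: [-0.4, -0.1, -0.1]
width: 85.8
t 57.78 pos [666.8  91.9 381.4] jaw 0.074 ydir [ 0.195  0.167 -0.966] q [0.07 0.29 0.69 1.76 0.15 1.57] F [-0.4 -0.1 -0.1] w 85.8
```

View pics/w40.png

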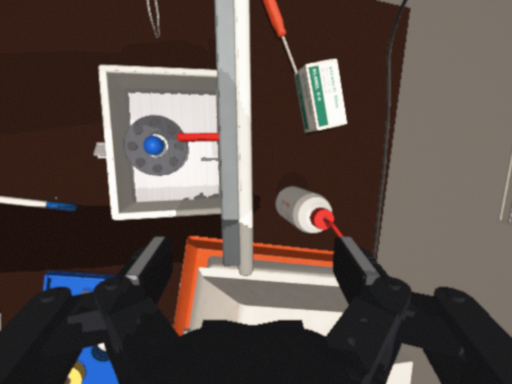

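View pics/s40z.png

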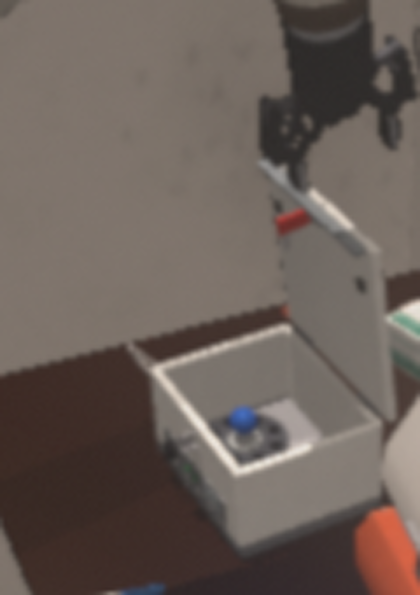

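```bash
python3 -m inch '[[0,2,-15,0],[0,2,-15,0],[0,0,-10,0],[0,0,0,0]]' 0; python3 -c "
from h import *
st(); im,M=snap('wrist','w41')
"
```

```text
time: 58.22
position: [662.5, 97.7, 341.8]
tool_rot: [-0.644, -0.105, -0.04, 0.757]
force: [-0.5, 0.5, -0.6]
width: 85.5
t 58.22 pos [662.5  97.7 341.8] jaw 0.076 ydir [ 0.196  0.168 -0.966] q [0.08 0.22 0.53 1.66 0.15 1.58] F [-0.5  0.5 -0.6] w 85.5
```

View pics/w41.png

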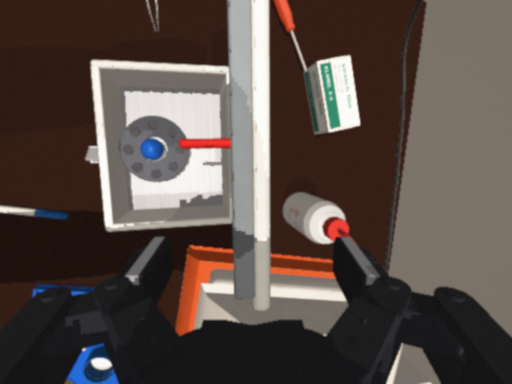

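Lid edge (px 235–270) sits centred between the pads (165, 345). Descend and pull.

```bash
python3 -m inch '[[2,0,-15,0],[2,0,-15,0],[0,0,-10,0],[0,0,0,0]]' 0; python3 -m inch '[[-10,0,0,0],[-10,0,0,0],[-10,-1,0,0],[-10,-1,-1,0],[-10,-1,-2,0],[-10,-1,-3,0]]';  python3 -c "
from h import *
st(); im,M=snap('scene','s42')
cv2.imwrite('pics/s42z.png',cv2.resize(im[20:190,170:290],None,fx=3.5,fy=3.5,interpolation=cv2.INTER_CUBIC)[:600])
print([(round(d['p'],2),np.round(w(M,d['point'])).tolist()) for d in manip.spot_point('lid_lip','scene')[:2]])
"
```

```text
time: 58.6
position: [664.8, 98.9, 307.6]
tool_rot: [-0.643, -0.109, -0.042, 0.757]
force: [1.0, 0.3, -1.1]
width: 85.4
time: 59.1
position: [602.4, 95.9, 309.9]
tool_rot: [-0.642, -0.112, -0.044, 0.757]
force: [0.1, 0.0, -0.7]
width: 85.1
t 59.1 pos [602.4  95.9 309.9] jaw 0.079 ydir [ 0.211  0.171 -0.963] q [0.09 0.03 0.24 1.55 0.15 1.58] F [ 0.1  0.  -0.7] w 85.1
[(0.67, [648.0, 149.0, 324.0])]
```

View pics/s42z.png

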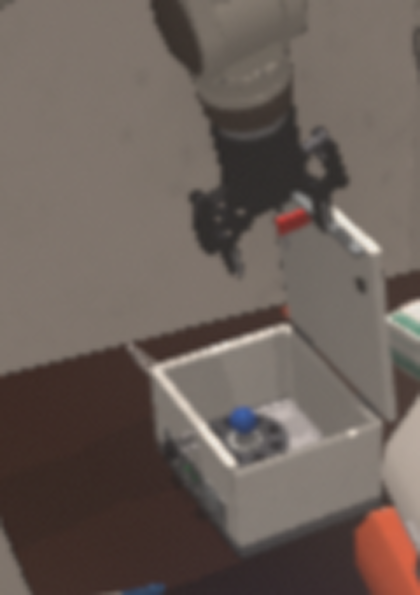

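```bash
python3 -m inch '[[0,0,25,0],[12,0,15,0],[25,0,0,0],[25,0,-5,0],[10,0,-15,0],[0,0,-15,0],[0,0,-15,0],[0,0,0,0]]' 0;  python3 -c "
from h import *
st()
"
```

```text
time: 59.87
position: [679.7, 96.8, 309.4]
tool_rot: [-0.642, -0.117, -0.048, 0.756]
force: [-0.7, 0.3, -0.0]
width: 85.1
t 59.87 pos [679.7  96.8 309.4] jaw 0.08 ydir [ 0.222  0.172 -0.96 ] q [0.08 0.21 0.43 1.56 0.15 1.57] F [-0.7  0.3 -0. ] w 85.1
```

```bash
python3 -m inch '[[-6,0,-8,0],[-2,0,-12,0],[0,0,-8,0],[0,0,0,0]]' 0;  python3 -c "
from h import *
st(); im,M=snap('wrist','w43')
"; 
```

```text
time: 60.2
position: [673.0, 97.3, 284.5]
tool_rot: [-0.641, -0.118, -0.049, 0.756]
force: [-0.3, -0.2, -0.6]
width: 85.6
t 60.2 pos [673.   97.3 284.5] jaw 0.081 ydir [ 0.225  0.172 -0.959] q [0.08 0.17 0.34 1.5  0.15 1.57] F [-0.3 -0.2 -0.6] w 85.6
```

View pics/w43.png

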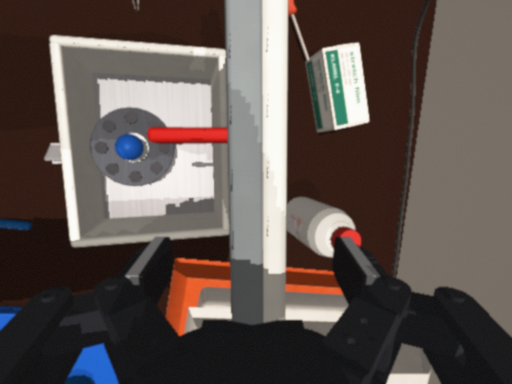

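```bash
python3 -m inch '[[-10,0,0,0],[-10,0,-1,0],[-10,-1,-1,0],[-10,-1,-1,0],[-10,-1,-1,0]]';  python3 -c "
from h import *
st(); im,M=snap('scene','s44')
cv2.imwrite('pics/s44z.png',cv2.resize(im[20:190,170:290],None,fx=3.5,fy=3.5,interpolation=cv2.INTER_CUBIC)[:600])
print([(round(d['p'],2),np.round(w(M,d['point'])).tolist()) for d in manip.spot_point('lid_lip','scene')[:2]])
"
```

```text
time: 60.67
position: [625.0, 94.6, 287.1]
tool_rot: [-0.641, -0.121, -0.051, 0.756]
force: [1.6, -0.2, -0.9]
width: 85.6
t 60.67 pos [625.   94.6 287.1] jaw 0.081 ydir [ 0.233  0.173 -0.957] q [0.08 0.04 0.21 1.48 0.15 1.57] F [ 1.6 -0.2 -0.9] w 85.6
[(0.61, [633.0, 147.0, 316.0])]
```

View pics/s44z.png

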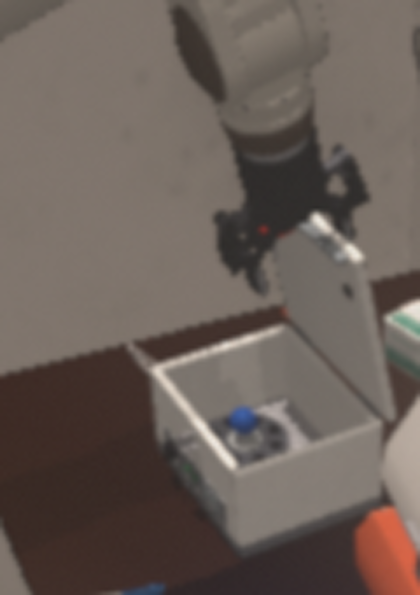

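```bash
python3 -m inch '[[-10,-1,-3,0],[-10,-1,-3,0],[-10,-1,-4,0],[-10,-1,-5,0],[-10,-1,-6,0],[-10,-1,-7,0]]';  python3 -c "
from h import *
st(); im,M=snap('scene','s45')
cv2.imwrite('pics/s45z.png',cv2.resize(im[20:190,170:290],None,fx=3.5,fy=3.5,interpolation=cv2.INTER_CUBIC)[:600])
print([(round(d['p'],2),np.round(w(M,d['point'])).tolist()) for d in manip.spot_point('lid_lip','scene')[:2]])
"
```

```text
time: 61.27
position: [570.5, 89.5, 268.8]
tool_rot: [-0.64, -0.128, -0.057, 0.756]
force: [1.2, -0.0, 2.6]
width: 85.5
t 61.27 pos [570.5  89.5 268.8] jaw 0.081 ydir [ 0.249  0.176 -0.952] q [ 0.08 -0.11  0.01  1.43  0.16  1.57] F [ 1.2 -0.   2.6] w 85.5
[(0.63, [574.0, 144.0, 295.0])]
```

View pics/s45z.png

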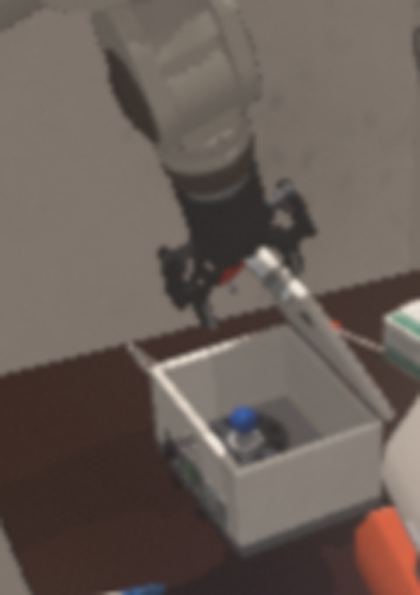

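```bash
python3 -m inch '[[-10,-1,-7,0],[-10,-1,-8,0],[-10,-1,-9,0],[-9,-1,-9,0],[-8,-1,-9,0]]';  python3 -c "
from h import *
st(); im,M=snap('scene','s46')
cv2.imwrite('pics/s46z.png',cv2.resize(im[20:190,170:290],None,fx=3.5,fy=3.5,interpolation=cv2.INTER_CUBIC)[:600])
print([(round(d['p'],2),np.round(w(M,d['point'])).tolist()) for d in manip.spot_point('lid_lip','scene')[:2]])
"
```

```text
time: 61.78
position: [528.3, 85.1, 232.8]
tool_rot: [-0.639, -0.132, -0.06, 0.756]
force: [1.6, -0.1, 2.0]
width: 85.3
t 61.78 pos [528.3  85.1 232.8] jaw 0.081 ydir [ 0.259  0.177 -0.95 ] q [ 0.08 -0.24 -0.16  1.37  0.16  1.57] F [ 1.6 -0.1  2. ] w 85.3
[(0.59, [523.0, 140.0, 248.0])]
```

View pics/s46z.png

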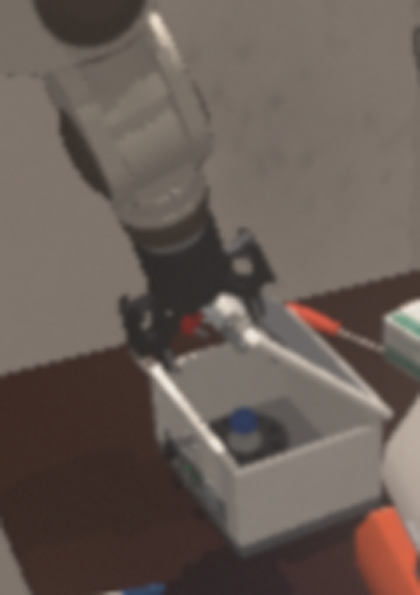

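```bash
python3 -m inch '[[0,0,20,0],[0,0,30,0],[0,0,30,0],[0,15,20,0],[5,20,0,0],[5,15,0,0],[5,5,0,0],[0,0,0,0]]'; python3 -m inch '[[0,0,0,0],[0,0,0,0],[0,0,0,0],[0,0,0,0]]' 1; python3 -c "
from h import *
st(); im,M=snap('scene','s47')
cv2.imwrite('pics/s47z.png',cv2.resize(im[20:190,170:290],None,fx=3.5,fy=3.5,interpolation=cv2.INTER_CUBIC)[:600])
print([(round(d['p'],2),np.round(w(M,d['point'])).tolist()) for d in manip.spot_point('lid_lip','scene')[:2]])
"
```

```text
time: 62.55
position: [548.1, 142.1, 341.3]
tool_rot: [-0.639, -0.13, -0.06, 0.756]
force: [0.4, -0.6, -0.3]
width: 85.0
time: 62.88
position: [548.7, 140.6, 340.3]
tool_rot: [-0.639, -0.129, -0.059, 0.756]
force: [0.5, -0.3, -0.7]
width: 39.1
t 62.88 pos [548.7 140.6 340.3] jaw 0.079 ydir [ 0.255  0.175 -0.951] q [ 0.19 -0.11  0.16  1.55  0.12  1.68] F [ 0.5 -0.3 -0.7] w 39.1
[(0.91, [526.0, 138.0, 254.0]), (0.37, [680.0, 156.0, 119.0])]
```

View pics/s47z.png

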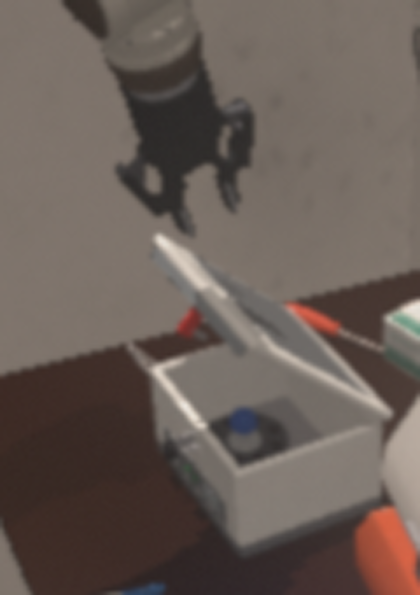

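```bash
python3 -m inch '[[-3,0,-30,0],[-3,0,-25,0],[-3,0,-12,0],[-3,0,-10,0],[-4,0,-10,0],[-4,0,-10,0],[-4,0,-10,0]]'; python3 -c "
from h import *
st(); im,M=snap('scene','s48')
cv2.imwrite('pics/s48z.png',cv2.resize(im[20:190,170:290],None,fx=3.5,fy=3.5,interpolation=cv2.INTER_CUBIC)[:600])
print([(round(d['p'],2),np.round(w(M,d['point'])).tolist()) for d in manip.spot_point('lid_lip','scene')[:2]])
"
```

```text
time: 63.57
position: [515.6, 137.8, 243.5]
tool_rot: [-0.638, -0.13, -0.062, 0.756]
force: [-3.4, -1.8, 5.1]
width: -0.4
t 63.57 pos [515.6 137.8 243.5] jaw 0.075 ydir [ 0.26   0.179 -0.949] q [ 0.19 -0.25 -0.16  1.37  0.13  1.69] F [-3.4 -1.8  5.1] w -0.4
[(0.59, [496.0, 135.0, 215.0])]
```

View pics/s48z.png

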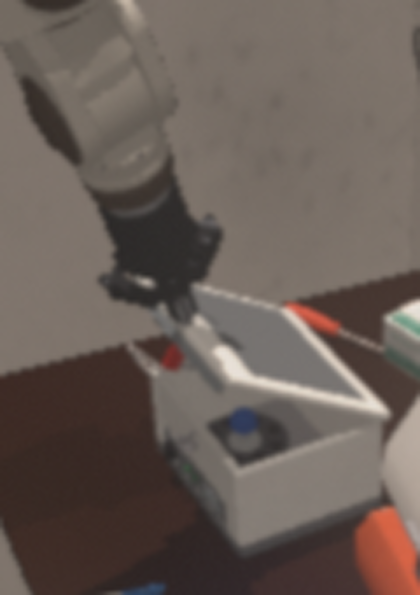

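```bash
python3 -m inch '[[-2,0,-12,0],[-2,0,-12,0],[-2,0,-12,0],[-2,0,-12,0],[-1,0,-12,0],[-1,0,-12,0]]'; python3 -c "
from h import *
st(); im,M=snap('scene','s49')
cv2.imwrite('pics/s49z.png',cv2.resize(im[40:190,170:290],None,fx=4,fy=4,interpolation=cv2.INTER_CUBIC)[:600])
print([(round(d['p'],2),np.round(w(M,d['point'])).tolist()) for d in manip.spot_point('lid_lip','scene')[:2]])
"
```

```text
time: 64.17
position: [505.9, 136.7, 173.1]
tool_rot: [-0.637, -0.133, -0.066, 0.757]
force: [0.2, -0.4, 0.9]
width: 0.1
t 64.17 pos [505.9 136.7 173.1] jaw 0.073 ydir [ 0.269  0.18  -0.946] q [ 0.2  -0.3  -0.34  1.23  0.12  1.69] F [ 0.2 -0.4  0.9] w 0.1
[(0.68, [478.0, 136.0, 146.0])]
```

View pics/s49z.png

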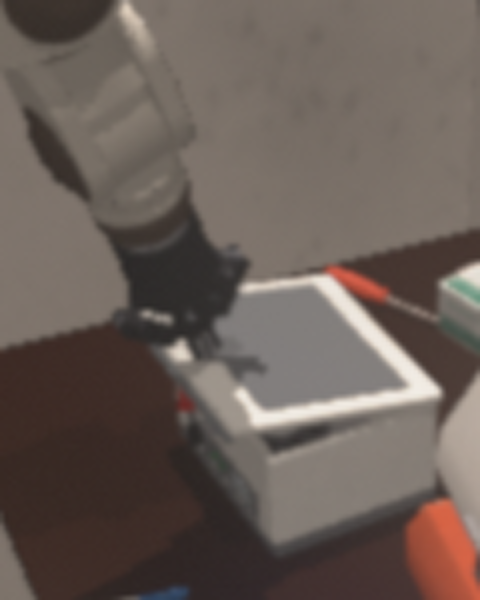

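```bash
python3 -m inch '[[-3,0,-8,0],[-3,0,-8,0],[-2,0,-7,0],[-1,0,-6,0]]'; python3 -m inch '[[0,0,-5,0],[0,0,-5,0]]';python3 -m inch '[[0,0,-4,0],[0,0,-4,0]]'; python3 -c "
from h import *
st()"
```

```text
time: 64.6
position: [498.5, 136.4, 146.2]
tool_rot: [-0.636, -0.135, -0.069, 0.756]
force: [-4.3, -3.9, 17.2]
width: -0.4
time: 64.77
position: [498.7, 136.5, 136.9]
tool_rot: [-0.636, -0.136, -0.07, 0.756]
force: [-0.3, -0.2, 1.4]
width: 0.1
time: 64.93
position: [499.3, 136.8, 135.0]
tool_rot: [-0.635, -0.139, -0.072, 0.757]
force: [-33.0, -11.8, 48.6]
width: 0.1
t 64.93 pos [499.3 136.8 135. ] jaw 0.071 ydir [ 0.285  0.183 -0.941] q [ 0.2  -0.34 -0.44  1.15  0.12  1.69] F [-33.  -11.8  48.6] w 0.1
```

```bash
python3 -m inch '[[0,0,5,0],[0,0,25,0],[0,0,35,0],[-10,-20,35,0],[-30,-20,30,0],[-30,-20,0,0],[-30,-20,0,0],[0,0,0,0]]'; python3 -c "
from h import *
st()
for c in ('scene','wrist','top'):
  im,M=snap(c,c+'50')
  print(c,[(t,round(d['p'],2),np.round(w(M,d['point'])).tolist()) for t in ('lid_lip','catch_tab','carton_amber_mid','tape_mid','blue_cap_mid','marker_mid','beaker_mid') for d in manip.spot_point(t,c)[:1]])
  if c=='scene': cv2.imwrite('pics/s50z.png',cv2.resize(im[80:190,190:290],None,fx=5.4,fy=5.4,interpolation=cv2.INTER_CUBIC)[:600])
"
```

```text
time: 65.6
position: [395.5, 56.9, 264.9]
tool_rot: [-0.636, -0.139, -0.069, 0.756]
force: [0.8, 0.1, 0.4]
width: 0.1
t 65.6 pos [395.5  56.9 264.9] jaw 0.075 ydir [ 0.281  0.183 -0.942] q [ 0.02 -0.56 -0.32  1.51  0.18  1.51] F [0.8 0.1 0.4] w 0.1
scene [('lid_lip', 0.59, [475.0, 133.0, 106.0]), ('carton_amber_mid', 0.52, [458.0, -161.0, 19.0]), ('tape_mid', 0.62, [422.0, -289.0, 16.0]), ('blue_cap_mid', 0.46, [488.0, -228.0, 21.0]), ('marker_mid', 0.44, [365.0, 29.0, 7.0]), ('beaker_mid', 0.81, [413.0, -454.0, 29.0])]
wrist [('lid_lip', 0.94, [471.0, 139.0, 110.0]), ('catch_tab', 0.58, [488.0, 139.0, 95.0]), ('tape_mid', 0.35, [679.0, 157.0, 119.0]), ('marker_mid', 0.82, [363.0, 37.0, 8.0])]
top [('lid_lip', 0.62, [472.0, 142.0, 110.0]), ('carton_amber_mid', 0.47, [457.0, -160.0, 16.0]), ('tape_mid', 0.74, [423.0, -291.0, 11.0]), ('blue_cap_mid', 0.75, [489.0, -227.0, 20.0]), ('marker_mid', 0.51, [366.0, 34.0, 12.0]), ('beaker_mid', 0.36, [598.0, 151.0, -2.0])]
```

View pics/s50z.png

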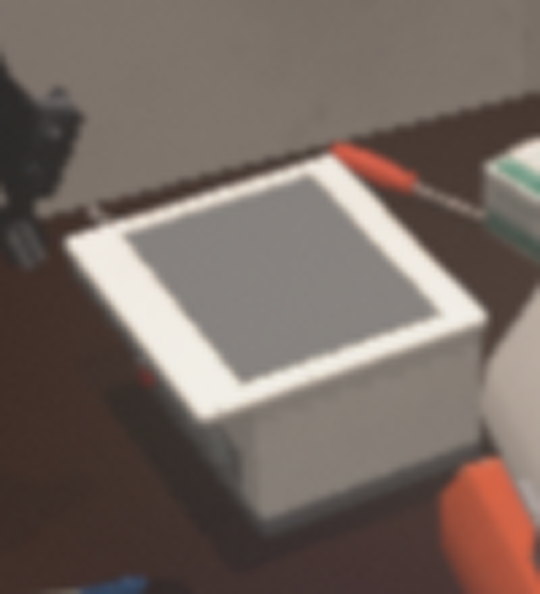

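View pics/top50.png

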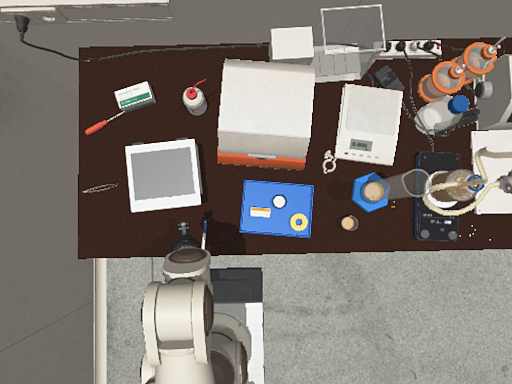

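```bash
python3 -c "
from plant import manip
print(manip.hand_in())"
```

```text
the job is handed in; nothing more can be done
None
```

The bearing check is finished and handed in at about 66 s. The lid is shut, and my last pictures showed nothing out of place.

- **Clearing the lid:** the amber carton, the tape and the blue cap went into the tray. The red carton was absent in this run.
- **Catch and lid:** the moves allowed here could not tilt the tool enough to reach under the lip. I took the amber carton from the tray as a probe, pushed the catch left with it, lifted the lid past the catch to about 1.45 rad, and put the carton back.
- **Rocking:** the first rock with the knob gripped ended with the fingers slipping off, and I could not be sure that left push reached the stop. I then pushed with closed fingers: left, right, left, right. The force at the stops was 50, 19, 26 and 38 N. The scene camera put the knob about 7 mm over for the right pushes. For the left pushes I relied on the force and the wrist pictures.
- **Closing:** I pulled the lid down from behind and pressed it shut. The first pull passed over the top edge and had to be repeated lower. The last press rose to about 60 N in total, more than the 8 to 12 N needed, with the finger tips only.

**Last checks:**
- The lip is back at 106 to 110 mm above the bench, and the red tab is in the same pixel as at the start, so the catch is home.
- The carton, tape and cap lie inside the tray walls. The tape had been knocked about 50 mm aside but stayed in.
- The marker and beaker are within the measuring error of where they began. One low-confidence beaker reading from the top camera pointed at the box instead, and I took it as a false detection.
- The rotor's rest position was not seen after the lid closed, but it was standing upright just before.
- The arm is clear of everything.

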